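# Mount two toroidal chokes on their base plates

### The job

Mount the two copper-wound ring chokes on their base plates: lay each one flat and centred on the rubber pad with the threaded stud through its bore, the larger choke on the larger plate with the thick stud and the smaller choke on the smaller plate with the thin stud. Then put the matching steel clamp cup over each stud, dish down in the choke's bore and rim flat on the winding, ready for the nut. Lower the chokes rather than dropping them, and leave the roll of black tape and the multimeter where they lie.

Things in the scene. Friction and masses are not known exactly. Their poses are not given: they have to be found in the camera images.
- choke_large: larger toroidal choke: copper wire wound round a grey ring core, 62 mm outside diameter, 30 mm high, round bore 34 mm through, about 0.34 kg. Starts lying flat on the table. Origin: centre of its underside, z up along the bore. Round: yaw does not matter, grip it across its outside in any direction.
- choke_small: smaller toroidal choke of the same make: 48 mm outside diameter, 24 mm high, bore 26 mm, 0.17 kg, lying flat. Origin: centre of its underside, z up along the bore axis; round.
- clamp_large: larger clamp cup: bright steel, 64 mm across, 75 g. Flat rim with rubber below, 14 mm upturned lip all round to grip by, mid dish 8 mm deep (24 mm across at its bottom, 27 at the rim) with a 19 mm hole. Starts standing on the dish, lip up, as it is to be fitted. Origin: centre of the dish bottom, z up; rim underside at z 8 mm (fingers below that would hit the winding), lip top at z 22 mm. Round.
- clamp_small: smaller clamp cup of the same form: 50 mm across, 45 g, dish 7 mm deep (16 mm across at its bottom, 19 at the rim) with an 11.6 mm hole, which does not pass the thick stud. Starts standing on the dish, lip up. Origin: centre of the dish bottom, z up; rim underside at z 7 mm, lip top at z 21 mm. Round.
- base_large: larger base plate: folded aluminium, 130 x 108 mm, fixed, with a black round rubber pad 68 mm across and an upright pointed stud 12 mm thick. Origin: on the stud's axis at table height, z up; the plate reaches x -46 to +84 mm, y -54 to +54. Sheet top z 16 mm, pad top z 19, stud tip z 71. Black terminal strip (18 x 52 mm, top at z 28) centred at x +67, y 0.
- base_small: smaller base plate of the same form: 108 x 84 mm, fixed, rubber pad 54 mm across, pointed stud 6 mm thick. Origin: on the stud's axis at table height, z up; the plate reaches x -40 to +68 mm, y -42 to +42. Sheet top z 16 mm, pad top z 19, stud tip z 61. Black terminal strip (18 x 33 mm, top at z 28) centred at x +51, y 0.
- black_tape: bystander: roll of black insulating tape lying flat, 62 mm across, 19 mm high. Origin: centre of its underside. To be left alone.
- meter: bystander: yellow and black multimeter lying on its back, 135 mm along its x, 68 mm along its y, 37 mm high. Origin: centre of its underside. To be left alone.
There are look-alikes about, which are no part of the job. Leave any green look-alike of the clamp_small alone.

How it is judged:
By the outcome, as a careful person would: the job done as asked, in the order asked, and still so for the second after the job is handed in, with the robot touching nothing.
It also fails if it takes over 104 s, if anything falls off the work surface, if the arm or the gripper's body presses on something with over 40 N, if the wrist force passes 120 N, or if a joint passes its speed limit or range.

### The arm

A 6-joint arm with a two-finger parallel gripper is mounted at the origin on a cart in front of the work surface, level with it; the furniture and walls round the work are solid. World frame = base frame: x ahead of the robot, y to its left, z up, the work surface at z = 0. Lengths are in m, angles in rad, forces in N, time in s.
With the tool pointing down it reaches from about 0.425 to 0.95 m from the base axis. Payload 3.5 kg.
Tool frame: the origin (TCP) lies at the very end of the fingers, on their centre line; the grasp point (between the pads) lies 19 mm behind it; z points along the fingers, y is the line along which they close (so a half turn about z gives the same grasp; the last joint's range is limited). The gripper opens to 85 mm and grips with 20 to 120 N. Pads are 22 mm wide; open, the fingers measure 114 mm over their backs; the gripper's body (76 mm by 85 mm) begins 54 mm behind the grasp point. The pads swing forward as they close: fully open they stand 13 mm farther back than shut.
Start: joints at [-1.334, 0.286, 1.577, -0, 1.279, -0.15], TCP at [0.255, -0.625, 0.231] pointing down, gripper open.
Joint ranges: [-2.77, 2.77], [-0.9, 2.22], [0.21, 2.48], [-1.53, 4.67], [0.24, 2.81], [-2.84, 2.84]. Speed limits (rad/s): [2.79, 2.79, 3.14, 3.14, 3.14, 3.14].

### API

Orientations are given as a unit quaternion [x, y, z, w].
In Python, from plant import get_state, read_camera, sign_off, recognise gives the robot as it stands.
- The arm moves only by the tool arm_command, never from a script. Its argument "steps" is a list of rows, each an object with "translation": the shift along the tool's x, y, z scaled (see below), a list of three; "twist": the turn, a rotation vector about the tool's x, y, z scaled (see below), a list of three; "fingers": the opening, from -1 (shut) to 1 (fully open). In form: [{"translation": [x, y, z], "twist": [rx, ry, rz], "fingers": fingers}, ...]. A call has 1 to 5 rows; each row is the pose to reach, as a shift and turn from the pose commanded when the call began, along the tool's axes at that moment; what a row does not reach only later rows make up. The controller multiplies each number of a shift by 75 cm and each number of a turn by 60 degrees. A row lasts 1/8 s, in which the tool goes at most 62.5 mm and 10.7 degrees, less where a joint would pass 70% of its speed; a pose out of reach is approached as far as the arm can. A call with a number of a shift or a turn outside -1 to 1 is refused whole. A call with a gripper value outside its range is refused whole. The fingers move at their own pace and stop on an object; "grip_force" is the grip in N (left out, the last holds). Time passes only in rows, so rows that repeat a pose let the fingers close. It gives the time, the measured TCP pose, the force, the opening and the grip force at its end, in the units of the state.
- get_state(): the state, without advancing time (a new reading comes with each control period).
- read_camera(name): name is "scene" or "side" or "wrist"; returns a dict with "pixels" (384x512x3 uint8, red, green, blue), "K" (3x3 intrinsics, pixels), "k1" (the pictures are not rectified: a ray, as slopes to the right and down, at radius r is drawn at 1 + k1 r^2 times it, then the intrinsics apply), "R" (3x3) and "t" (3): a world point X has camera coordinates R X + t; the wrist camera has in their place "T_tool_cam" (4x4, takes a point from camera to tool coordinates, whose origin is the TCP and whose axes are the flange's). Camera axes: x right, y down, z forward; pixel columns grow to the right and rows downward; lengths in m; the calibration is good to about 2 mm. A picture is of the moment at which its call begins: read the wrist's pose just before it. There is no depth.
- sign_off(): hands the job in; it is judged then, once.
Trained networks look in a picture, given as the dict that the camera call returned (one of the last four; its "shot" number tells which), for a name from the list of things; names that differ only in an ending like _2 or _b are one class to them, and where a whole thing is asked for, a point or a joint stands for the part that bears it (a point fixed in the world has none). Each returns a list of dicts, best first, with "conf" (0 to 1); they miss things now and then, are a little off and sometimes report something else, mostly with a low value. They report only what shows in the picture. A call takes as long as a camera call. They do not tell look-alikes from the thing itself.
- recognise(picture, query): "point" ([row, column] in pixels, amid what is visible of it).
The state is a dict: "time": time; "qpos": joint angles; "dq": joint speeds; "joint_efforts": joint torques, N m; "eef_pos": TCP position; "tcp_rot": TCP orientation; "contact_force": force on the tool from outside, world axes, zero at the start; "wrist_torque": the same for the moment, N m; "opening": opening from 0.0 (shut) to 1.0 (fully open); "finger_force": force on a finger pad.
Only numpy, scipy, OpenCV 4.12 (cv2) and the standard library are available. Lean on these libraries where they do the work, as an engineer would, in place of code of your own. Each camera call takes 0.05 s, during which the arm holds its last target. There are 200 camera calls.

## Working session

There is one attempt and no reset: what is moved stays moved. The work goes in short steps, Python scripts to look and compute and a tool call to move; the robot and the scene stay as the last step left them, time stands still between calls to the robot, and variables do not carry over. Pictures are saved under pics/ and viewed, at most 14 in all, crops included, and the job is handed in when it is done.

Besides the shell and the picture viewer there is one more tool, called after "Emit:" by a JSON object that holds its "name" and its "arguments", one argument or row to a line. arm_command: Moves the arm, as the interface text tells. Shifts and turns lie within -1 to 1; 1 stands for 75 cm of shift or 60 degrees of turn. Its arguments: {"type":"object","properties":{"steps":{"type":"array"},"grip_force":{"type":"number"}},"required":["steps"]}

```bash
mkdir -p pics; ls
python3 - <<'E'
from plant import *
import cv2,numpy as np
s=get_state();print(s)
ims=[]
for n in("scene","side","wrist"):
    p=read_camera(n)
    cv2.imwrite(f"pics/{n}0.png",p["pixels"][:,:,::-1])
    print(n,p["K"],p["k1"],p.get("R"),p.get("t"),p.get("T_tool_cam"))
    for q in("choke_large","choke_small","clamp_large","clamp_small","base_large","base_small"):
        print(q,[(np.round(d["point"],1).tolist(),round(d["conf"],2)) for d in recognise(p,q)])
E
```

```text
pics
{'time': 0.0, 'qpos': array([-1.33398100e+00,  2.87161730e-01,  1.57819711e+00,  1.84103808e-05,
        1.27860541e+00, -1.50011087e-01]), 'dq': array([-0.00152258, -0.00053498,  0.00027366, -0.00170312, -0.00034943,
        0.00133282]), 'joint_efforts': array([-2.04452981e-04, -4.05981088e+01, -2.92624193e+01, -1.82135796e-04,
        5.88728028e-03,  1.86964215e-06]), 'eef_pos': array([ 0.2545111 , -0.62445991,  0.22993892]), 'tcp_rot': array([ 9.81353723e-01,  1.92206824e-01, -4.26462433e-05, -1.18505980e-03]), 'contact_force': array([-0.29480755, -0.45388264,  1.4247015 ]), 'wrist_torque': array([-0.00079182, -0.02311775,  0.05849415]), 'finger_force': 0.0, 'opening': 1.0011688921355937}
scene [[420.67150853   0.         256.96937295]
 [  0.         420.67150853 196.57728758]
 [  0.           0.           1.        ]] 0.03077209168135623 [[-0.73445027 -0.67861236  0.00824993]
 [-0.50810943  0.54177814 -0.66955302]
 [ 0.44989733 -0.49594527 -0.74271844]] [0.39659388 0.24335673 0.9482401 ] None
choke_large [([162.9, 353.1], 0.84)]
choke_small [([251.8, 226.8], 0.77)]
clamp_l
[... 609 characters left out ...]
lamp_small [([207.0, 276.3], 0.77), ([162.4, 322.8], 0.59), ([192.7, 238.9], 0.57)]
base_large [([206.3, 184.2], 0.81)]
base_small [([144.2, 287.6], 0.61), ([207.4, 276.2], 0.61)]
wrist [[295.25499      0.         256.57986438]
 [  0.         295.25499    196.75114222]
 [  0.           0.           1.        ]] 0.017086090113319154 None None [[ 4.39622671e-05 -9.65478503e-01 -2.60482741e-01  6.63075418e-02]
 [ 9.99999793e-01  2.09538250e-04 -6.07880648e-04  1.20709905e-04]
 [ 6.41476796e-04 -2.60482661e-01  9.65478313e-01 -1.43001443e-01]
 [ 0.00000000e+00  0.00000000e+00  0.00000000e+00  1.00000000e+00]]
choke_large []
choke_small []
clamp_large []
clamp_small []
base_large []
base_small []
```

```bash
cat > h.py <<'E'
import numpy as np,cv2
from plant import *
from scipy.spatial.transform import Rotation as Ro
def pose(s):
    T=np.eye(4);T[:3,:3]=Ro.from_quat(s["tcp_rot"]).as_matrix();T[:3,3]=s["eef_pos"];return T
def shot(n):
    """picture with extrinsics R,t filled in"""
    T=pose(get_state());p=read_camera(n)
    if n=="wrist":
        M=np.linalg.inv(T@p["T_tool_cam"]);p["R"],p["t"]=M[:3,:3],M[:3,3]
    return p
def ray(p,rc):
    K=p["K"];d=np.array([(rc[1]-K[0,2])/K[0,0],(rc[0]-K[1,2])/K[1,1]])
    u=d.copy()
    for _ in range(10):u=d/(1+p["k1"]*(u@u))
    R=p["R"];v=R.T@np.r_[u,1];return -R.T@p["t"],v/np.linalg.norm(v)
def atz(p,rc,z):
    c,v=ray(p,rc);return c+v*(z-c[2])/v[2]
def tri(rays):
    A=np.zeros((3,3));b=np.zeros(3)
    for c,v in rays:
        P=np.eye(3)-np.outer(v,v);A+=P;b+=P@c
    x=np.linalg.solve(A,b);return x,max(np.linalg.norm(np.cross(x-c,v)) for c,v in rays)
def proj(p,X):
    X=np.atleast_2d(X)@p["R"].T+p["t"];u=X[:,:2]/X[:,2:];u=u*(1+p["k1"]*(u**2).sum(1,keepdims=True))
    return u@p["K"][:2,:2].T+p["K"][:2,2]
E
python3 - <<'E'
from h import *
a=shot("scene");b=shot("side")
cs=np.vstack([cv2.resize(p["pixels"][110:290,140:400],None,fx=1.66*1,fy=1.66) for p in(a,b)])
cv2.imwrite("pics/m1.png",cs[:,:,::-1]);print(cs.shape)
P={"chL":([162.9,353.1],[152.1,346.9]),"chS":([251.8,226.8],[242.8,240.7]),"clL":([188.5,294.4],[180.4,303.3]),"c1":([220.3,271.9],[207,276.3]),"c2":([197.8,231.1],[192.7,238.9]),"c3":([172.3,324.8],[162.4,322.8]),"bL":([209.9,179.4],[206.3,184.2]),"bS":([143.7,292.7],[144.2,287.6])}
for k,(x,y) in P.items():
    X,e=tri([ray(a,x),ray(b,y)]);print(k,X.round(3),round(e,4),atz(a,x,.015).round(3))
E
```

```text
(598, 432, 3)
chL [ 0.381 -0.233  0.032] 0.0013 [ 0.387 -0.25   0.015]
chS [ 0.443  0.213 -0.007] 0.0019 [0.434 0.223 0.015]
clL [ 0.421 -0.025  0.046] 0.0085 [ 0.447 -0.052  0.015]
c1 [ 0.433  0.063 -0.003] 0.0053 [0.418 0.075 0.015]
c2 [0.541 0.096 0.021] 0.0045 [0.551 0.092 0.015]
c3 [ 0.419 -0.152  0.025] 0.0002 [ 0.424 -0.161  0.015]
bL [0.624 0.213 0.009] 0.0005 [0.62  0.215 0.015]
bS [ 0.576 -0.207  0.001] 0.0037 [ 0.571 -0.195  0.015]
```

View pics/m1.png

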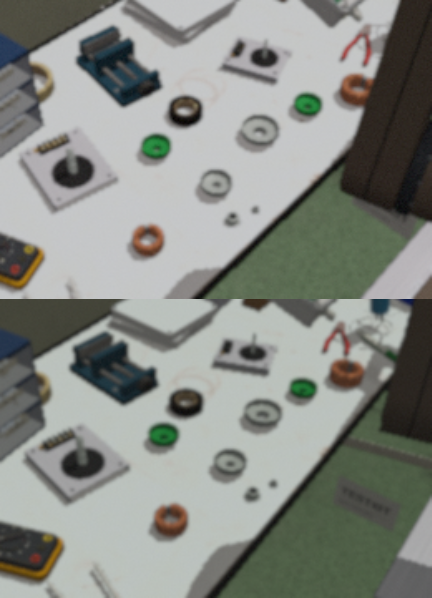

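View pics/scene0.png

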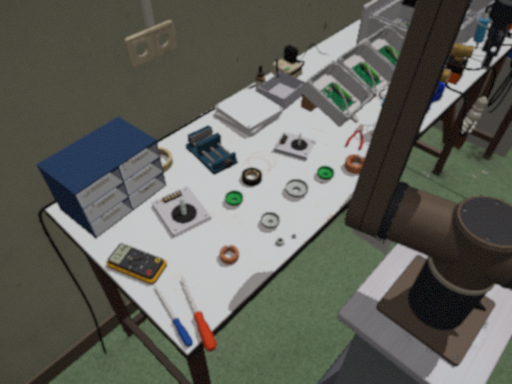

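The pictures show the steel small clamp at scene pixel (271,220), between green look-alikes at (234,199) and (325,173). The large clamp is at (295,188), the chokes at (353,163) and (229,255), and the bases at (180,212) and (295,145). I'll move the wrist camera over the table next.

Emit:
{"name": "arm_command", "arguments": {
  "steps": [
    {"translation": [0.49, -0.48, -0.09], "twist": [0, 0, 0.37], "fingers": 1},
    {"translation": [0.49, -0.48, -0.09], "twist": [0, 0, 0.37], "fingers": 1},
    {"translation": [0.49, -0.48, -0.09], "twist": [0, 0, 0.37], "fingers": 1},
    {"translation": [0.49, -0.48, -0.09], "twist": [0, 0, 0.37], "fingers": 1},
    {"translation": [0.49, -0.48, -0.09], "twist": [0, 0, 0.37], "fingers": 1}
  ]
}}

```text
time: 1.78
eef_pos: [0.3784, -0.339, 0.2725]
tcp_rot: [1.0, -0.001, 0.0, 0.0]
contact_force: [-0.5, -0.8, 0.8]
opening: 1.001
finger_force: 0.0
```

Emit:
{"name": "arm_command", "arguments": {
  "steps": [
    {"translation": [0.1, -0.25, -0.06], "twist": [0, 0, 0], "fingers": 1},
    {"translation": [0.1, -0.25, -0.06], "twist": [0, 0, 0], "fingers": 1},
    {"translation": [0.1, -0.25, -0.06], "twist": [0, 0, 0], "fingers": 1},
    {"translation": [0.1, -0.25, -0.06], "twist": [0, 0, 0], "fingers": 1},
    {"translation": [0.1, -0.25, -0.06], "twist": [0, 0, 0], "fingers": 1}
  ]
}}

```text
time: 2.4
eef_pos: [0.4534, -0.1523, 0.3177]
tcp_rot: [1.0, 0.001, 0.001, 0.001]
contact_force: [-0.2, -0.5, 0.6]
opening: 0.995
finger_force: 0.0
```

Run:
```python
from h import *
print(get_state()["eef_pos"].round(4))
p=shot("wrist");cv2.imwrite("pics/w1.png",p["pixels"][:,:,::-1])
import pickle;pickle.dump(p,open("w1.pkl","wb"))
for q in("choke_large","choke_small","clamp_large","clamp_small","base_large","base_small"):
    print(q,[(np.round(d["point"],1).tolist(),round(d["conf"],2),atz(p,d["point"],.015).round(3)) for d in recognise(p,q)])
```

```text
[ 0.4534 -0.1523  0.3177]
choke_large [([214.8, 323.3], 0.86, array([ 0.37 , -0.258,  0.015]))]
choke_small [([178.5, 15.1], 0.9, array([0.428, 0.215, 0.015]))]
clamp_large [([166.2, 193.0], 0.75, array([ 0.448, -0.056,  0.015]))]
clamp_small [([95.1, 88.7], 0.81, array([0.549, 0.087, 0.015])), ([179.4, 105.8], 0.66, array([0.427, 0.079, 0.015])), ([186.6, 263.1], 0.59, array([ 0.416, -0.162,  0.015]))]
base_large [([45.3, 17.7], 0.82, array([0.612, 0.172, 0.015]))]
base_small [([76.8, 290.3], 0.89, array([ 0.575, -0.199,  0.015]))]
```

View pics/w1.png

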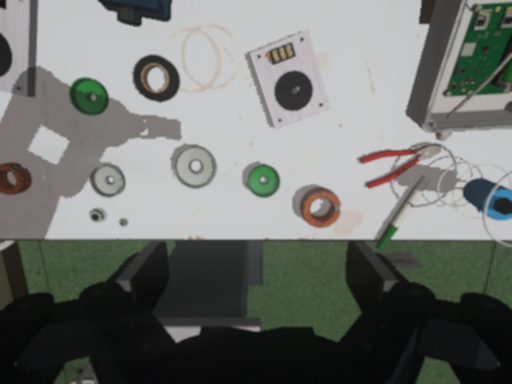

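The wrist view shows the large choke at (320,208), the large clamp at (195,166), the small clamp (steel) at (108,180) and the small choke at (12,178). The small base pad is at (293,90), and green look-alikes are at (89,96) and (263,180). Next I'll fit silhouettes.

```bash
cat >> h.py <<'E'
from scipy.optimize import least_squares
DIM={"chL":(.031,0,.030),"chS":(.024,0,.024),"clL":(.032,.008,.022),"clS":(.025,.007,.021),"padL":(.034,.016,.019),"padS":(.027,.016,.019)}
def hullc(pts):
    h=cv2.convexHull(np.float32(pts).reshape(-1,1,2));m=cv2.moments(h);return np.r_[m["m10"]/m["m00"],m["m01"]/m["m00"],np.sqrt(m["m00"])]
def mask(p,kind):
    hsv=cv2.cvtColor(p["pixels"],cv2.COLOR_RGB2HSV).astype(int);H,S,V=hsv[...,0],hsv[...,1],hsv[...,2]
    m={"ch":((H<15)|(H>174))&(S>95)&(V>45),"pa":(V<70)&(S<120),"cl":None}[kind[:2]]
    return m.astype(np.uint8)
def blob(p,kind,rc):
    """hull centroid (col,row) and sqrt(area) of the blob nearest rc"""
    m=cv2.morphologyEx(mask(p,kind),cv2.MORPH_OPEN,np.ones((2,2),np.uint8))
    n,l,st,c=cv2.connectedComponentsWithStats(m)
    d=np.hypot(*(c-[rc[1],rc[0]]).T)+1e4*(st[:,4]<60);d[0]=1e9;i=np.argmin(d)
    return hullc(np.argwhere(l==i)[:,::-1]),l==i
def model(p,kind,X,z0=0):
    r,a,b=DIM[kind];t=np.linspace(0,6.28,60);
    return hullc(np.vstack([proj(p,np.c_[X[0]+r*np.cos(t),X[1]+r*np.sin(t),0*t+z0+h]) for h in(a,b)]))
def locate(p,kind,meas,z0=0):
    x0=atz(p,meas[1::-1],.02)[:2]
    s=least_squares(lambda X:model(p,kind,X,z0)[:2]-meas[:2],x0)
    return s.x,meas[2]/model(p,kind,s.x,z0)[2]
E
python3 - <<'E'
from h import *
import pickle
w=pickle.load(open("w1.pkl","rb"));a=shot("scene");b=shot("side")
for k,rcs in {"chL":[(208,320),(163,354),(152,347)],"chS":[None,(254,229),(242,241)],"padS":[(90,293),(143,298),(143,291)],"padL":[None,(212,183),(209,191)]}.items():
    R=[]
    for p,rc in zip((w,a,b),rcs):
        if rc is None: continue
        m,_=blob(p,k,rc);x,s=locate(p,k,m);R.append(ray(p,m[1::-1]));print(k,m.round(1),x.round(4),round(s,3))
    print("  tri",tri(R)[0].round(4),round(tri(R)[1],4))
E
```

```text
chL [321.9 209.6  32.3] [ 0.3797 -0.2547] 0.85
chL [356.  164.6  16.3] [ 0.3772 -0.2494] 0.802
chL [349.3 155.5  14.7] [ 0.3773 -0.2463] 0.775
  tri [ 0.379  -0.2556  0.0093] 0.002
chS [229.7 255.2  15.6] [0.4229 0.224 ] 0.809
chS [243.4 243.6  16.1] [0.424 0.225] 0.803
  tri [0.426  0.2217 0.0068] 0.0005
padS [294.2  91.4  32.2] [ 0.5545 -0.2052] 0.921
padS [299.5 145.5   9.8] [ 0.549  -0.2002] 0.739
padS [292.7 143.1   8.4] [ 0.5498 -0.1984] 0.71
  tri [ 0.5546 -0.2067  0.0105] 0.0012
padL [184.5 214.3  17.4] [0.597  0.2164] 0.838
padL [190.3 209.8  17.1] [0.5969 0.2179] 0.839
  tri [0.6019 0.2137 0.0105] 0.0002
```

Emit:
{"name": "arm_command", "arguments": {
  "steps": [
    {"translation": [-0.1, 0.136, 0.19], "twist": [0, 0, 0], "fingers": 1},
    {"translation": [-0.1, 0.136, 0.19], "twist": [0, 0, 0], "fingers": 1},
    {"translation": [-0.1, 0.136, 0.19], "twist": [0, 0, 0], "fingers": 1},
    {"translation": [-0.1, 0.136, 0.19], "twist": [0, 0, 0], "fingers": 1},
    {"translation": [-0.1, 0.136, 0.19], "twist": [0, 0, 0], "fingers": 1}
  ]
}}

```text
time: 3.48
eef_pos: [0.3782, -0.2558, 0.175]
tcp_rot: [1.0, -0.001, 0.0, 0.0]
contact_force: [0.7, 0.3, 0.1]
opening: 0.999
finger_force: 0.0
```

Run:
```python
from h import *
print(get_state()["eef_pos"].round(4),get_state()["tcp_rot"].round(4))
p=shot("wrist")
g=atz(p,(200,256),0)
rc=proj(p,[.378,-.254,.02])[0][::-1];print(rc)
m,l=blob(p,"chL",rc);print(m.round(1),locate(p,"chL",m))
v=p["pixels"].copy();v[cv2.morphologyEx(l.astype(np.uint8),cv2.MORPH_GRADIENT,np.ones((3,3)))>0]=[0,255,0]
cv2.imwrite("pics/w2.png",v[:,:,::-1])
```

```text
[ 0.3782 -0.2558  0.175 ] [ 1.e+00 -9.e-04  4.e-04  1.e-04]
[183.76349529 255.06669196]
[254.  179.5  50.8] (array([ 0.38254694, -0.25299718]), np.float64(0.9121200599405295))
```

View pics/w2.png

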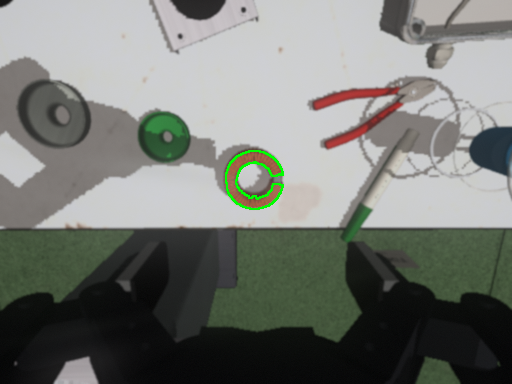

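The green outline hugs the large choke at (254,180). The finger paths at columns ~197 and ~311 are clear of the green clamp and the pliers, so I'm descending.

Emit:
{"name": "arm_command", "arguments": {
  "steps": [
    {"translation": [0.005, -0.004, 0.08], "twist": [0, 0, 0], "fingers": 1},
    {"translation": [0.005, -0.004, 0.16], "twist": [0, 0, 0], "fingers": 1},
    {"translation": [0.005, -0.004, 0.2], "twist": [0, 0, 0], "fingers": 1},
    {"translation": [0.005, -0.004, 0.231], "twist": [0, 0, 0], "fingers": 1},
    {"translation": [0.005, -0.004, 0.231], "twist": [0, 0, 0], "fingers": 1}
  ]
}}

```text
time: 4.15
eef_pos: [0.3823, -0.2516, 0.0011]
tcp_rot: [1.0, 0.001, -0.0, -0.0]
contact_force: [0.6, 0.5, -0.7]
opening: 0.998
finger_force: 0.0
```

Emit:
{"name": "arm_command", "arguments": {
  "steps": [
    {"translation": [0, 0, 0], "twist": [0, 0, 0], "fingers": -1},
    {"translation": [0, 0, 0], "twist": [0, 0, 0], "fingers": -1},
    {"translation": [0, 0, 0], "twist": [0, 0, 0], "fingers": -1},
    {"translation": [0, 0, 0], "twist": [0, 0, 0], "fingers": -1},
    {"translation": [0, 0, 0], "twist": [0, 0, 0], "fingers": -1}
  ],
  "grip_force": 45
}}

```text
time: 4.78
eef_pos: [0.3835, -0.2535, 0.0037]
tcp_rot: [1.0, -0.0, 0.002, 0.001]
contact_force: [0.3, 1.6, 6.2]
opening: 0.708
finger_force: 49.5
```

Emit:
{"name": "arm_command", "arguments": {
  "steps": [
    {"translation": [0, 0, -0.06], "twist": [0, 0, 0], "fingers": -1},
    {"translation": [0.02, 0, -0.14], "twist": [0, 0, 0], "fingers": -1},
    {"translation": [0.05, -0.06, -0.2], "twist": [0, 0, 0], "fingers": -1},
    {"translation": [0.1, -0.12, -0.22], "twist": [0, 0, 0], "fingers": -1},
    {"translation": [0.13, -0.19, -0.22], "twist": [0, 0, 0], "fingers": -1}
  ]
}}

```text
time: 5.4
eef_pos: [0.4818, -0.1094, 0.1699]
tcp_rot: [1.0, -0.001, 0.003, 0.002]
contact_force: [1.0, 0.1, -3.0]
opening: 0.704
finger_force: 51.3
```

Emit:
{"name": "arm_command", "arguments": {
  "steps": [
    {"translation": [0.13, -0.3, 0], "twist": [0, 0, 0], "fingers": -1},
    {"translation": [0.13, -0.3, 0], "twist": [0, 0, 0], "fingers": -1},
    {"translation": [0.13, -0.3, 0], "twist": [0, 0, 0], "fingers": -1},
    {"translation": [0.13, -0.3, 0], "twist": [0, 0, 0], "fingers": -1},
    {"translation": [0.13, -0.3, 0], "twist": [0, 0, 0], "fingers": -1}
  ]
}}

```text
time: 6.02
eef_pos: [0.5774, 0.1187, 0.1666]
tcp_rot: [1.0, 0.002, 0.0, -0.0]
contact_force: [0.2, -0.6, -3.9]
opening: 0.71
finger_force: 51.4
```

Run:
```python
from h import *
import pickle
s=get_state();print(s["eef_pos"].round(4),s["tcp_rot"].round(4),s["opening"])
p=shot("wrist");pickle.dump(p,open("w3.pkl","wb"))
rc=proj(p,[.600,.215,.019])[0][::-1];print(rc)
m,l=blob(p,"padL",rc);print(m.round(1),locate(p,"padL",m))
v=p["pixels"].copy();v[cv2.morphologyEx(l.astype(np.uint8),cv2.MORPH_GRADIENT,np.ones((3,3)))>0]=[0,255,0]
cv2.imwrite("pics/w3.png",v[:,:,::-1])
```

```text
[0.5774 0.1187 0.1666] [ 1.0e+00  2.3e-03  5.0e-04 -3.0e-04] 0.7104128062023976
[162.41117399 159.5066157 ]
[160.7 158.9  59.1] (array([0.60232899, 0.21380289]), np.float64(0.9599056147185148))
```

View pics/w3.png

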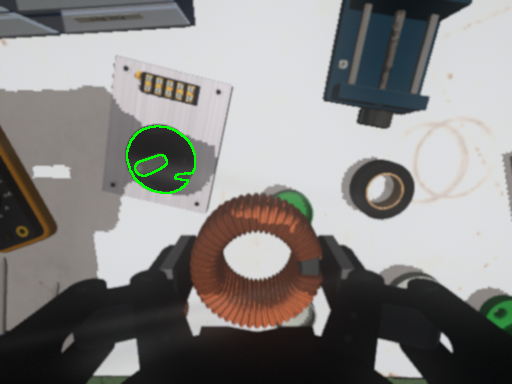

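The large base pad is at (160,160), with its strip above it at (170,88), so base yaw is about -8°. The held choke is at (258,262), and the meter lies left at column <55. Next: how the choke sits in the grip.

```bash
sed -i 's/"chL":(.031,0,.030),"chS":(.024,0,.024)/"chL":(.031,.006,.025),"chS":(.024,.005,.020)/' h.py
python3 - <<'E'
from h import *
import pickle
p=pickle.load(open("w3.pkl","rb"))
m,l=blob(p,"chL",(262,258));print(m.round(1),np.argwhere(l).min(0),np.argwhere(l).max(0))
for z0 in(.158,.1637,.168): print(z0,locate(p,"chL",m,z0), "TCP .5774 .1187")
# stud tip: bright-ish blob in pad -> base and tip at known heights
for h in(.019,.071): print(proj(p,[.6023,.2138,h]))
E
```

```text
[257.3 263.8 116. ] [199 191] [328 323]
0.158 (array([0.5726549 , 0.11843669]), np.float64(1.0138496500749312)) TCP .5774 .1187
0.1637 (array([0.57569595, 0.11846004]), np.float64(0.9702982921903303)) TCP .5774 .1187
0.168 (array([0.57799099, 0.11847616]), np.float64(0.9374070924719821)) TCP .5774 .1187
[[160.53720235 160.0921463 ]]
[[140.35774971 169.01303618]]
```

Emit:
{"name": "arm_command", "arguments": {
  "steps": [
    {"translation": [0.035, -0.127, 0], "twist": [0, 0, 0], "fingers": -1},
    {"translation": [0.035, -0.127, 0.04], "twist": [0, 0, 0], "fingers": -1},
    {"translation": [0.035, -0.127, 0.1], "twist": [0, 0, 0], "fingers": -1},
    {"translation": [0.035, -0.127, 0.1], "twist": [0, 0, 0], "fingers": -1},
    {"translation": [0.035, -0.127, 0.1], "twist": [0, 0, 0], "fingers": -1}
  ]
}}

```text
time: 6.7
eef_pos: [0.6039, 0.2092, 0.0927]
tcp_rot: [1.0, -0.001, 0.001, -0.0]
contact_force: [-0.2, 1.1, -1.8]
opening: 0.708
finger_force: 51.4
```

Run:
```python
from h import *
s=get_state();print(s["eef_pos"].round(4),s["tcp_rot"].round(4))
p=shot("wrist");cv2.imwrite("pics/w4.png",p["pixels"][:,:,::-1])
a=shot("scene");b=shot("side")
c=[cv2.resize(q["pixels"][150:260,120:260],(400,314),interpolation=cv2.INTER_CUBIC) for q in(a,b)]
cv2.imwrite("pics/w4.png",np.vstack([np.hstack(c),cv2.resize(p["pixels"],(800,600))[314:]])[:,:,::-1])
```

```text
[0.6039 0.2092 0.0927] [ 1.0e+00 -1.1e-03  8.0e-04 -0.0e+00]
```

View pics/w4.png

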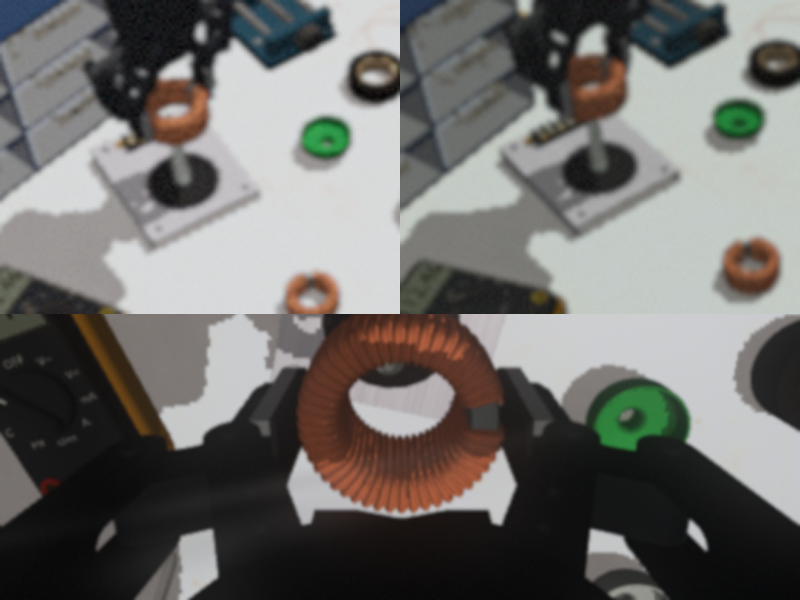

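The scene and side views show the choke above the stud, and the wrist view shows the stud at (390,365), slightly left (+y) of the bore centre at column 402. That agrees with y being about 4 mm short.

Emit:
{"name": "arm_command", "arguments": {
  "steps": [
    {"translation": [0, -0.006, 0], "twist": [0, 0, 0], "fingers": -1},
    {"translation": [0, -0.006, 0], "twist": [0, 0, 0], "fingers": -1}
  ]
}}

```text
time: 7.1
eef_pos: [0.6036, 0.2151, 0.0922]
tcp_rot: [1.0, -0.0, 0.001, -0.0]
contact_force: [0.1, 0.0, -2.9]
opening: 0.707
finger_force: 51.4
```

Run:
```python
from h import *
for i in range(3):
    print(get_state()["eef_pos"].round(4),get_state()["contact_force"].round(1)); p=shot("wrist")
print("stud tip/base at",proj(p,[[.6023,.2138,.071],[.6023,.2138,.019]]).round(1))
cv2.imwrite("pics/w5.png",cv2.resize(p["pixels"][180:340,180:340],(480,480))[:,:,::-1])
```

```text
[0.6036 0.2151 0.0922] [ 0.1  0.  -2.9]
[0.6034 0.215  0.0918] [-0.8  0.5 -3.7]
[0.6033 0.215  0.0916] [ 1.   0.1 -2.3]
stud tip/base at [[258.8 234.3]
 [258.3 208.3]]
```

View pics/w5.png

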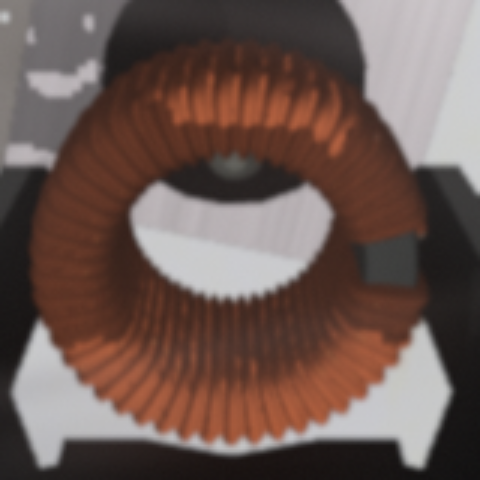

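Emit:
{"name": "arm_command", "arguments": {
  "steps": [
    {"translation": [0, 0, 0.04], "twist": [0, 0, 0], "fingers": -1},
    {"translation": [0, 0, 0.07], "twist": [0, 0, 0], "fingers": -1},
    {"translation": [0, 0, 0.083], "twist": [0, 0, 0], "fingers": -1},
    {"translation": [0, 0, 0.088], "twist": [0, 0, 0], "fingers": -1},
    {"translation": [0, 0, 0.09], "twist": [0, 0, 0], "fingers": -1}
  ]
}}

```text
time: 7.88
eef_pos: [0.6038, 0.2149, 0.0242]
tcp_rot: [1.0, -0.0, 0.001, -0.0]
contact_force: [0.7, -0.4, -1.7]
opening: 0.705
finger_force: 51.4
```

Emit:
{"name": "arm_command", "arguments": {
  "steps": [
    {"translation": [0, 0, 0.001], "twist": [0, 0, 0], "fingers": -1},
    {"translation": [0, 0, 0.002], "twist": [0, 0, 0], "fingers": -1}
  ]
}}

```text
time: 8.12
eef_pos: [0.6038, 0.2149, 0.023]
tcp_rot: [1.0, -0.0, 0.001, -0.0]
contact_force: [0.3, -0.5, -2.0]
opening: 0.709
finger_force: 51.4
```

Emit:
{"name": "arm_command", "arguments": {
  "steps": [
    {"translation": [0, 0, 0.001], "twist": [0, 0, 0], "fingers": -1},
    {"translation": [0, 0, 0.002], "twist": [0, 0, 0], "fingers": -1}
  ]
}}

```text
time: 8.38
eef_pos: [0.6037, 0.2149, 0.0228]
tcp_rot: [1.0, -0.0, 0.0, 0.0]
contact_force: [-4.0, -1.3, 9.7]
opening: 0.71
finger_force: 52.5
```

Emit:
{"name": "arm_command", "arguments": {
  "steps": [
    {"translation": [0, 0, 0.001], "twist": [0, 0, 0], "fingers": -1},
    {"translation": [0, 0, 0.002], "twist": [0, 0, 0], "fingers": -1}
  ]
}}

```text
time: 8.62
eef_pos: [0.6037, 0.2149, 0.0227]
tcp_rot: [1.0, -0.0, -0.0, 0.0]
contact_force: [-7.4, -2.3, 15.7]
opening: 0.708
finger_force: 53.1
```

Emit:
{"name": "arm_command", "arguments": {
  "steps": [
    {"translation": [0, 0, -0.003], "twist": [0, 0, 0], "fingers": 1},
    {"translation": [0, 0, -0.003], "twist": [0, 0, 0], "fingers": 1},
    {"translation": [0, 0, -0.003], "twist": [0, 0, 0], "fingers": 1},
    {"translation": [0, 0, -0.06], "twist": [0, 0, 0], "fingers": 1},
    {"translation": [0, 0, -0.14], "twist": [0, 0, 0], "fingers": 1}
  ]
}}

```text
time: 9.25
eef_pos: [0.6014, 0.2144, 0.1223]
tcp_rot: [1.0, -0.0, -0.003, 0.001]
contact_force: [0.1, 0.6, 0.7]
opening: 1.002
finger_force: 0.0
```

Emit:
{"name": "arm_command", "arguments": {
  "steps": [
    {"translation": [-0.24, -0.011, -0.06], "twist": [0, 0, 0], "fingers": 1},
    {"translation": [-0.24, -0.011, -0.06], "twist": [0, 0, 0], "fingers": 1},
    {"translation": [-0.24, -0.011, -0.06], "twist": [0, 0, 0], "fingers": 1},
    {"translation": [-0.24, -0.011, -0.06], "twist": [0, 0, 0], "fingers": 1},
    {"translation": [-0.24, -0.011, -0.06], "twist": [0, 0, 0], "fingers": 1}
  ]
}}

```text
time: 9.88
eef_pos: [0.4237, 0.2233, 0.1696]
tcp_rot: [1.0, -0.0, 0.001, -0.0]
contact_force: [0.5, -0.9, -0.2]
opening: 0.998
finger_force: 0.0
```

Run:
```python
from h import *
print(get_state()["eef_pos"].round(4))
a=shot("scene");p=shot("wrist");print(get_state()["eef_pos"].round(4))
rc=proj(p,[.424,.224,.012])[0][::-1];m,l=blob(p,"chS",rc);print(rc,m,locate(p,"chS",m))
rc=proj(p,[.602,.214,.035])[0][::-1];m,l2=blob(p,"chL",rc);print(rc,m,locate(p,"chL",m,.019))
v=p["pixels"].copy();v[cv2.morphologyEx((l|l2).astype(np.uint8),cv2.MORPH_GRADIENT,np.ones((3,3)))>0]=[0,255,0]
c=cv2.resize(a["pixels"][150:270,120:280],(400,300))
v[-1:]=0
w=cv2.resize(v,(400,300));cv2.imwrite("pics/w6.png",np.hstack([w,c])[:,:,::-1])
```

```text
[0.4237 0.2233 0.1696]
[0.4244 0.2231 0.1693]
[183.35950099 256.0981722 ] [258.40376057 181.54450378  38.70400496] (array([0.42627085, 0.22162412]), np.float64(0.9138531035692273))
[-27.58742277 268.20196028] [267.33886883   6.98387485  26.31539473] (array([0.57520053, 0.21462034]), np.float64(0.3480687882990906))
```

View pics/w6.png

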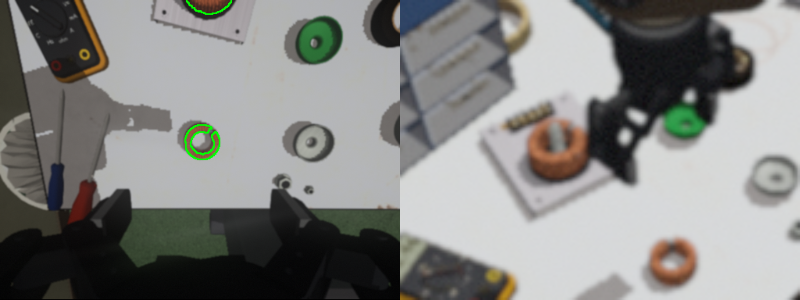

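The large choke sits on its base with the stud through the bore (right panel, 560,150). The small choke is at wrist pixel (258,181) and clear of neighbours.

Emit:
{"name": "arm_command", "arguments": {
  "steps": [
    {"translation": [0.003, 0.002, 0.08], "twist": [0, 0, 0], "fingers": 1},
    {"translation": [0.003, 0.002, 0.15], "twist": [0, 0, 0], "fingers": 1},
    {"translation": [0.003, 0.002, 0.2], "twist": [0, 0, 0], "fingers": 1},
    {"translation": [0.003, 0.002, 0.222], "twist": [0, 0, 0], "fingers": 1},
    {"translation": [0.003, 0.002, 0.222], "twist": [0, 0, 0], "fingers": 1}
  ]
}}

```text
time: 10.6
eef_pos: [0.4255, 0.2214, 0.0017]
tcp_rot: [1.0, -0.001, -0.001, 0.0]
contact_force: [0.4, -0.3, 0.1]
opening: 0.997
finger_force: 0.0
```

Emit:
{"name": "arm_command", "arguments": {
  "steps": [
    {"translation": [0, 0, 0], "twist": [0, 0, 0], "fingers": -1},
    {"translation": [0, 0, 0], "twist": [0, 0, 0], "fingers": -1},
    {"translation": [0, 0, 0], "twist": [0, 0, 0], "fingers": -1},
    {"translation": [0, 0, 0], "twist": [0, 0, 0], "fingers": -1},
    {"translation": [0, 0, 0], "twist": [0, 0, 0], "fingers": -1}
  ],
  "grip_force": 40
}}

```text
time: 11.22
eef_pos: [0.427, 0.2222, 0.0047]
tcp_rot: [1.0, -0.0, 0.002, -0.001]
contact_force: [-1.7, -0.2, 6.6]
opening: 0.542
finger_force: 41.1
```

Emit:
{"name": "arm_command", "arguments": {
  "steps": [
    {"translation": [0, 0, -0.07], "twist": [0, 0, 0], "fingers": -1},
    {"translation": [0.01, 0.02, -0.14], "twist": [0, 0, 0], "fingers": -1},
    {"translation": [0.03, 0.08, -0.19], "twist": [0, 0, 0], "fingers": -1},
    {"translation": [0.06, 0.15, -0.215], "twist": [0, 0, 0], "fingers": -1},
    {"translation": [0.08, 0.23, -0.215], "twist": [0, 0, 0], "fingers": -1}
  ]
}}

```text
time: 11.85
eef_pos: [0.4874, 0.0477, 0.1672]
tcp_rot: [1.0, 0.0, 0.003, 0.0]
contact_force: [0.6, 1.0, -0.5]
opening: 0.543
finger_force: 42.2
```

Emit:
{"name": "arm_command", "arguments": {
  "steps": [
    {"translation": [0.06, 0.21, 0], "twist": [0, 0, 0], "fingers": -1},
    {"translation": [0.06, 0.21, 0], "twist": [0, 0, 0], "fingers": -1},
    {"translation": [0.06, 0.21, 0], "twist": [0, 0, 0], "fingers": -1},
    {"translation": [0.06, 0.21, 0], "twist": [0, 0, 0], "fingers": -1},
    {"translation": [0.06, 0.21, 0], "twist": [0, 0, 0], "fingers": -1}
  ]
}}

```text
time: 12.48
eef_pos: [0.5297, -0.1078, 0.1637]
tcp_rot: [1.0, -0.0, -0.0, -0.0]
contact_force: [0.2, 1.0, -1.3]
opening: 0.542
finger_force: 42.2
```

Run:
```python
from h import *
import pickle
shot("wrist")
T=get_state()["eef_pos"];print(T.round(4),get_state()["contact_force"])
p=shot("wrist");pickle.dump(p,open("w7.pkl","wb"))
rc=proj(p,[.5545,-.205,.019])[0][::-1]
m,l=blob(p,"padS",rc);print(rc,m.round(1),locate(p,"padS",m))
rc=proj(p,T-[0,0,-.01])[0][::-1];m,l2=blob(p,"chS",rc);print(rc,m.round(1))
for z in(-.0065,-.0045,-.0025):x=locate(p,"chS",m,T[2]+z);print(x[0]-T[:2],x[1])
v=p["pixels"].copy();v[cv2.morphologyEx((l|l2).astype(np.uint8),cv2.MORPH_GRADIENT,np.ones((3,3)))>0]=[0,255,0]
cv2.imwrite("pics/w7.png",v[:,:,::-1])
```

```text
[ 0.5297 -0.1073  0.1637] [ 0.76029545  0.01340418 -2.58841744]
[160.82545484 357.18552013] [356.6 159.6  46.9] (array([ 0.55490948, -0.20461108]), np.float64(0.9468829279571397))
[256.29041398 256.79443905] [257.2 257.7  85.6]
[-0.00215881 -0.0001914 ] 0.971507855441215
[-0.00114062 -0.00018966] 0.9570868993884978
[-0.00012221 -0.00018791] 0.9426649278036029
```

View pics/w7.png

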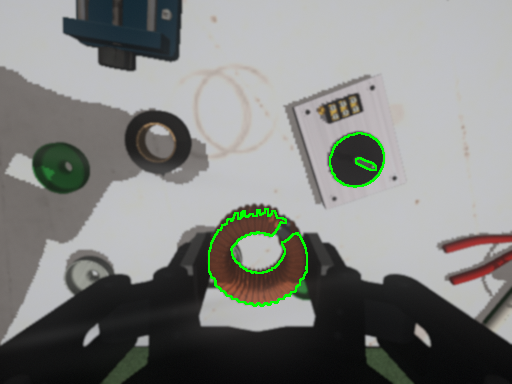

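The small pad is at (357,160) with its strip at (340,108), so yaw is about +18°. The held small choke is at (258,256). Moving above the stud.

Emit:
{"name": "arm_command", "arguments": {
  "steps": [
    {"translation": [0.034, 0.13, 0], "twist": [0, 0, 0], "fingers": -1},
    {"translation": [0.034, 0.13, 0.02], "twist": [0, 0, 0], "fingers": -1},
    {"translation": [0.034, 0.13, 0.09], "twist": [0, 0, 0], "fingers": -1},
    {"translation": [0.034, 0.13, 0.09], "twist": [0, 0, 0], "fingers": -1},
    {"translation": [0.034, 0.13, 0.09], "twist": [0, 0, 0], "fingers": -1}
  ]
}}

```text
time: 13.2
eef_pos: [0.5563, -0.205, 0.0977]
tcp_rot: [1.0, 0.001, 0.0, 0.0]
contact_force: [0.7, 0.6, -1.3]
opening: 0.542
finger_force: 42.2
```

Run:
```python
from h import *
shot("wrist");p=shot("wrist");print(get_state()["eef_pos"].round(4),get_state()["tcp_rot"].round(4))
u=proj(p,[[.5549,-.2046,.061],[.5549,-.2046,.019]]);print(u.round(1))
v=cv2.resize(p["pixels"][180:340,180:340],(480,480));cv2.circle(v,tuple(int(x) for x in (u[0]-180)*3+1),3,(0,255,0),-1)
cv2.imwrite("pics/w8.png",v[:,:,::-1])
```

```text
[ 0.5572 -0.2058  0.0993] [1.0e+00 4.0e-04 1.9e-03 1.1e-03]
[[255.4 225.9]
 [255.5 207.1]]
```

View pics/w8.png

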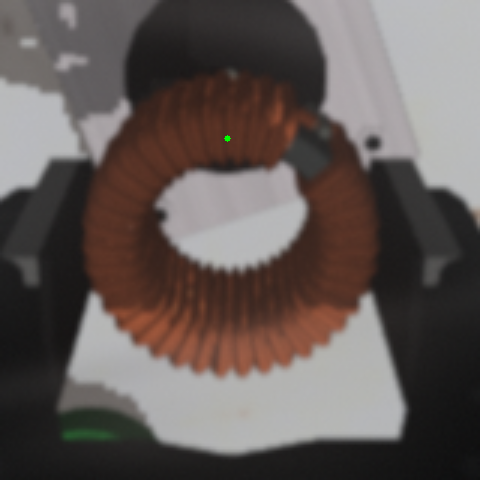

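The stud tip (green dot) is hidden behind the winding, but the pad and column alignment look right. I'll lower the choke.

Emit:
{"name": "arm_command", "arguments": {
  "steps": [
    {"translation": [-0.002, -0.001, 0.03], "twist": [0, 0, 0], "fingers": -1},
    {"translation": [-0.002, -0.001, 0.06], "twist": [0, 0, 0], "fingers": -1},
    {"translation": [-0.002, -0.001, 0.08], "twist": [0, 0, 0], "fingers": -1},
    {"translation": [-0.002, -0.001, 0.09], "twist": [0, 0, 0], "fingers": -1},
    {"translation": [-0.002, -0.001, 0.092], "twist": [0, 0, 0], "fingers": -1}
  ]
}}

```text
time: 13.92
eef_pos: [0.5545, -0.2052, 0.0278]
tcp_rot: [1.0, -0.0, 0.0, 0.0]
contact_force: [0.1, 0.4, -1.1]
opening: 0.546
finger_force: 42.2
```

Emit:
{"name": "arm_command", "arguments": {
  "steps": [
    {"translation": [0, 0, 0.001], "twist": [0, 0, 0], "fingers": -1},
    {"translation": [0, 0, 0.002], "twist": [0, 0, 0], "fingers": -1}
  ]
}}

```text
time: 14.18
eef_pos: [0.5547, -0.2055, 0.0267]
tcp_rot: [1.0, -0.0, 0.001, 0.0]
contact_force: [0.6, 0.1, -1.9]
opening: 0.546
finger_force: 42.2
```

Emit:
{"name": "arm_command", "arguments": {
  "steps": [
    {"translation": [0, 0, 0.001], "twist": [0, 0, 0], "fingers": -1},
    {"translation": [0, 0, 0.002], "twist": [0, 0, 0], "fingers": -1}
  ]
}}

```text
time: 14.42
eef_pos: [0.5543, -0.2053, 0.0246]
tcp_rot: [1.0, -0.0, 0.0, 0.0]
contact_force: [1.2, 0.3, -1.3]
opening: 0.546
finger_force: 42.2
```

Emit:
{"name": "arm_command", "arguments": {
  "steps": [
    {"translation": [0, 0, 0.001], "twist": [0, 0, 0], "fingers": -1},
    {"translation": [0, 0, 0.002], "twist": [0, 0, 0], "fingers": -1}
  ]
}}

```text
time: 14.68
eef_pos: [0.5542, -0.2052, 0.0238]
tcp_rot: [1.0, -0.0, -0.0, -0.0]
contact_force: [-3.6, 1.6, 6.9]
opening: 0.548
finger_force: 42.9
```

Emit:
{"name": "arm_command", "arguments": {
  "steps": [
    {"translation": [0, 0, 0.001], "twist": [0, 0, 0], "fingers": -1},
    {"translation": [0, 0, 0.001], "twist": [0, 0, 0], "fingers": -1}
  ]
}}

```text
time: 14.92
eef_pos: [0.5542, -0.2052, 0.0238]
tcp_rot: [1.0, -0.0, -0.001, -0.0]
contact_force: [-5.1, 1.0, 7.4]
opening: 0.546
finger_force: 43.0
```

Emit:
{"name": "arm_command", "arguments": {
  "steps": [
    {"translation": [0, 0, -0.003], "twist": [0, 0, 0], "fingers": 1},
    {"translation": [0, 0, -0.003], "twist": [0, 0, 0], "fingers": 1},
    {"translation": [0, 0, -0.003], "twist": [0, 0, 0], "fingers": 1},
    {"translation": [0, 0, -0.07], "twist": [0, 0, 0], "fingers": 1},
    {"translation": [0, 0, -0.15], "twist": [0, 0, 0], "fingers": 1}
  ]
}}

```text
time: 15.55
eef_pos: [0.553, -0.2045, 0.1339]
tcp_rot: [1.0, -0.0, -0.002, -0.001]
contact_force: [1.4, -0.3, 0.4]
opening: 1.003
finger_force: 0.0
```

Emit:
{"name": "arm_command", "arguments": {
  "steps": [
    {"translation": [-0.072, -0.127, 0], "twist": [0, 0, 0], "fingers": 0.5},
    {"translation": [-0.072, -0.127, 0], "twist": [0, 0, 0], "fingers": 0.5},
    {"translation": [-0.072, -0.127, 0.08], "twist": [0, 0, 0], "fingers": 0.5},
    {"translation": [-0.072, -0.127, 0.133], "twist": [0, 0, 0], "fingers": 0.5},
    {"translation": [-0.072, -0.127, 0.133], "twist": [0, 0, 0], "fingers": 0.5}
  ]
}}

```text
time: 16.18
eef_pos: [0.4972, -0.1085, 0.0317]
tcp_rot: [1.0, -0.0, -0.004, -0.002]
contact_force: [-0.5, 0.5, -0.9]
opening: 0.749
finger_force: 0.0
```

Run:
```python
from h import *
a=shot("scene");b=shot("side");p=shot("wrist");s=get_state();print(s["eef_pos"].round(4),s["opening"],s["contact_force"].round(1))
c=[cv2.resize(q["pixels"][120:240,220:380],(400,300),interpolation=cv2.INTER_CUBIC) for q in(a,b)]
cv2.imwrite("pics/w9.png",np.hstack(c)[:,:,::-1])
```

```text
[ 0.5017 -0.1106  0.0367] 0.7511674148417339 [1.2 0.1 1.2]
```

View pics/w9.png

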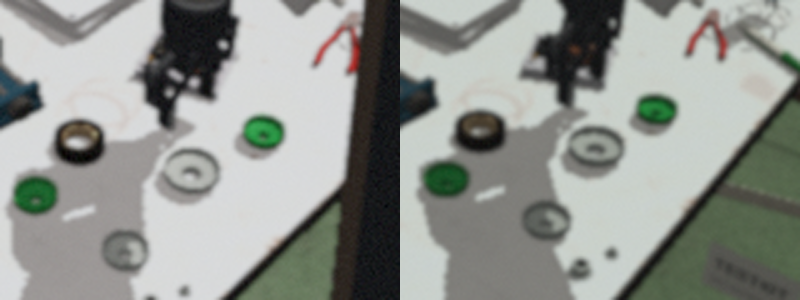

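The gripper hides the small base here. The clamps and the green look-alikes are undisturbed: large clamp at (190,172), small at (125,248). Next is a gentle touch of the bare table to find the fingertip height at this opening.

Emit:
{"name": "arm_command", "arguments": {
  "steps": [
    {"translation": [0, 0, 0.025], "twist": [0, 0, 0], "fingers": 0.5},
    {"translation": [0, 0, 0.036], "twist": [0, 0, 0], "fingers": 0.5},
    {"translation": [0, 0, 0.036], "twist": [0, 0, 0], "fingers": 0.5}
  ]
}}

```text
time: 16.7
eef_pos: [0.5007, -0.1101, 0.0086]
tcp_rot: [1.0, -0.0, 0.0, 0.0]
contact_force: [-0.4, -0.0, -0.8]
opening: 0.753
finger_force: 0.0
```

Emit:
{"name": "arm_command", "arguments": {
  "steps": [
    {"translation": [0, 0, 0.004], "twist": [0, 0, 0], "fingers": 0.5},
    {"translation": [0, 0, 0.004], "twist": [0, 0, 0], "fingers": 0.5}
  ]
}}

```text
time: 16.95
eef_pos: [0.5005, -0.11, 0.0053]
tcp_rot: [1.0, -0.0, 0.0, 0.0]
contact_force: [-0.7, -1.0, -0.4]
opening: 0.754
finger_force: 0.0
```

Emit:
{"name": "arm_command", "arguments": {
  "steps": [
    {"translation": [0, 0, 0.003], "twist": [0, 0, 0], "fingers": 0.5},
    {"translation": [0, 0, 0.003], "twist": [0, 0, 0], "fingers": 0.5}
  ]
}}

```text
time: 17.2
eef_pos: [0.5001, -0.1098, 0.0026]
tcp_rot: [1.0, -0.0, -0.0, -0.0]
contact_force: [0.3, -0.2, 0.4]
opening: 0.75
finger_force: 0.0
```

Emit:
{"name": "arm_command", "arguments": {
  "steps": [
    {"translation": [0, 0, 0.003], "twist": [0, 0, 0], "fingers": 0.5},
    {"translation": [0, 0, 0.003], "twist": [0, 0, 0], "fingers": 0.5}
  ]
}}

```text
time: 17.45
eef_pos: [0.5001, -0.1098, 0.0002]
tcp_rot: [1.0, -0.0, -0.0, -0.0]
contact_force: [-0.4, 1.2, -0.8]
opening: 0.751
finger_force: 0.0
```

Emit:
{"name": "arm_command", "arguments": {
  "steps": [
    {"translation": [0, 0, 0.003], "twist": [0, 0, 0], "fingers": 0.5},
    {"translation": [0, 0, 0.003], "twist": [0, 0, 0], "fingers": 0.5}
  ]
}}

```text
time: 17.7
eef_pos: [0.5001, -0.1098, -0.002]
tcp_rot: [1.0, -0.0, -0.0, -0.0]
contact_force: [-0.6, 0.4, 0.1]
opening: 0.748
finger_force: 0.0
```

Emit:
{"name": "arm_command", "arguments": {
  "steps": [
    {"translation": [0, 0, 0.003], "twist": [0, 0, 0], "fingers": 0.5},
    {"translation": [0, 0, 0.003], "twist": [0, 0, 0], "fingers": 0.5}
  ]
}}

```text
time: 17.95
eef_pos: [0.5001, -0.1098, -0.0043]
tcp_rot: [1.0, -0.0, -0.0, -0.0]
contact_force: [0.4, 0.5, -0.1]
opening: 0.749
finger_force: 0.0
```

Emit:
{"name": "arm_command", "arguments": {
  "steps": [
    {"translation": [0, 0, 0.003], "twist": [0, 0, 0], "fingers": 0.5},
    {"translation": [0, 0, 0.003], "twist": [0, 0, 0], "fingers": 0.5}
  ]
}}

```text
time: 18.2
eef_pos: [0.5005, -0.11, -0.006]
tcp_rot: [1.0, -0.0, 0.0, 0.0]
contact_force: [-0.3, 0.3, 2.1]
opening: 0.752
finger_force: 1.1
```

The tips touch at TCP z ≈ -0.006 with this opening, so the tips sit 6 mm above the TCP. Next I'll view both clamps from two wrist positions.

Emit:
{"name": "arm_command", "arguments": {
  "steps": [
    {"translation": [0, 0, -0.08], "twist": [0, 0, 0], "fingers": 1},
    {"translation": [-0.067, -0.147, -0.275], "twist": [0, 0, 0], "fingers": 1},
    {"translation": [-0.067, -0.147, -0.275], "twist": [0, 0, 0], "fingers": 1},
    {"translation": [-0.067, -0.147, -0.275], "twist": [0, 0, 0], "fingers": 1},
    {"translation": [-0.067, -0.147, -0.275], "twist": [0, 0, 0], "fingers": 1}
  ]
}}

```text
time: 18.82
eef_pos: [0.4516, 0.0017, 0.2046]
tcp_rot: [1.0, 0.001, 0.005, 0.001]
contact_force: [0.3, -0.5, -0.5]
opening: 1.0
finger_force: 0.0
```

```bash
cat >> h.py <<'E'
def fitcirc(p,x0,circs,rng=.012):
    """x,y such that projected circles (r,z) lie on strong radial edges"""
    g=cv2.GaussianBlur(cv2.cvtColor(p["pixels"],cv2.COLOR_RGB2GRAY).astype(np.float32),(0,0),1.2)
    G=np.hypot(cv2.Sobel(g,5,1,0),cv2.Sobel(g,5,0,1));G=np.minimum(G,np.percentile(G,96))
    t=np.linspace(0,6.28,120)[:-1]
    def sc(x,y):
        u=np.vstack([proj(p,np.c_[x+r*np.cos(t),y+r*np.sin(t),0*t+z]) for r,z in circs]).astype(np.float32)
        return cv2.remap(G,u[:,:1],u[:,1:],cv2.INTER_LINEAR).mean()
    best=max((sc(x0[0]+i,x0[1]+j),x0[0]+i,x0[1]+j) for i in np.arange(-rng,rng,.0005) for j in np.arange(-rng,rng,.0005))
    return np.array(best[1:]),best[0]/G.mean()
CIRC={"clL":[(.032,.022),(.0305,.022),(.0095,0),(.0135,.009)],"clS":[(.025,.021),(.0235,.021),(.0058,0),(.0095,.008)]}
def drawc(v,p,X,circs):
    t=np.linspace(0,6.28,80)
    for r,z in circs: cv2.polylines(v,[np.round(proj(p,np.c_[X[0]+r*np.cos(t),X[1]+r*np.sin(t),0*t+z])).astype(np.int32)],1,(255,0,0),1)
E
python3 - <<'E'
from h import *
import pickle
shot("wrist");p=shot("wrist");print(get_state()["eef_pos"].round(4))
pickle.dump(p,open("w10.pkl","wb"));w=pickle.load(open("w1.pkl","rb"))
v=p["pixels"].copy()
for k,q,x0 in(("clL","clamp_large",(.447,-.054)),("clS","clamp_small",(.427,.077))):
    d=recognise(p,q);print([(np.round(e["point"],1),e["conf"]) for e in d])
    old={"clL":(166.2,193),"clS":(179.4,105.8)}[k]
    pr=proj(p,[*x0,.015])[0][::-1];pt=min(d,key=lambda e:np.hypot(*(np.array(e["point"])-pr)))["point"]
    print("tri",tri([ray(p,pt),ray(w,old)]))
    for pp in(p,w): print(k,fitcirc(pp,x0,CIRC[k]))
    drawc(v,p,fitcirc(p,x0,CIRC[k])[0],CIRC[k])
cv2.imwrite("pics/w10.png",v[:,:,::-1])
E
```

```text
[0.4501 0.0007 0.2004]
[(array([185.2, 312.6]), 0.9)]
tri (array([ 0.44889726, -0.05943646,  0.03425308]), np.float64(0.0018414062217166737))
clL (array([ 0.447, -0.059]), np.float32(5.2103157))
clL (array([ 0.446 , -0.0595]), np.float32(3.769338))
[(array([ 85.4, 176. ]), 0.93), (array([201.2, 190.8]), 0.78), (array([201.4, 399.7]), 0.71)]
tri (array([0.42693083, 0.07552868, 0.02228821]), np.float64(0.0013696344087517852))
clS (array([0.4245, 0.0755]), np.float32(4.446222))
clS (array([0.429, 0.069]), np.float32(3.8335443))
```

View pics/w10.png

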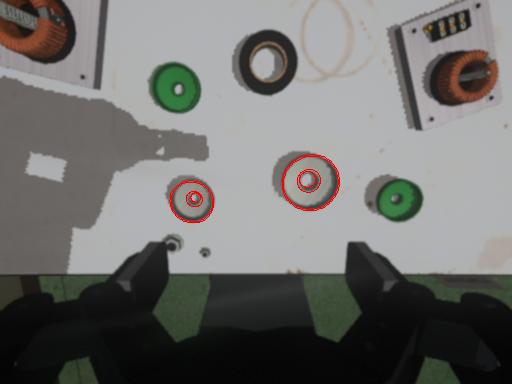

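Red circles fit both steel clamps, large at (310,181) and small at (192,200). Both chokes sit on their studs. Now for the large clamp.

Emit:
{"name": "arm_command", "arguments": {
  "steps": [
    {"translation": [-0.004, 0.08, 0.06], "twist": [0, 0, 0], "fingers": 1},
    {"translation": [-0.004, 0.08, 0.13], "twist": [0, 0, 0], "fingers": 1},
    {"translation": [-0.004, 0.08, 0.2], "twist": [0, 0, 0], "fingers": 1},
    {"translation": [-0.004, 0.08, 0.25], "twist": [0, 0, 0], "fingers": 1},
    {"translation": [-0.004, 0.08, 0.26], "twist": [0, 0, 0], "fingers": 1}
  ]
}}

```text
time: 19.65
eef_pos: [0.4433, -0.059, 0.0007]
tcp_rot: [1.0, -0.001, -0.005, -0.002]
contact_force: [-0.4, 0.1, -0.2]
opening: 1.001
finger_force: 0.0
```

Emit:
{"name": "arm_command", "arguments": {
  "steps": [
    {"translation": [0, 0, 0], "twist": [0, 0, 0], "fingers": 1}
  ]
}}

```text
time: 19.77
eef_pos: [0.4467, -0.0599, 0.0045]
tcp_rot: [1.0, -0.001, -0.001, -0.0]
contact_force: [-0.7, -0.0, 0.3]
opening: 1.003
finger_force: 0.0
```

Emit:
{"name": "arm_command", "arguments": {
  "steps": [
    {"translation": [0, 0, 0], "twist": [0, 0, 0], "fingers": -1},
    {"translation": [0, 0, 0], "twist": [0, 0, 0], "fingers": -1},
    {"translation": [0, 0, 0], "twist": [0, 0, 0], "fingers": -1},
    {"translation": [0, 0, 0], "twist": [0, 0, 0], "fingers": -1}
  ],
  "grip_force": 30
}}

```text
time: 20.27
eef_pos: [0.4486, -0.0601, 0.007]
tcp_rot: [1.0, -0.0, 0.002, 0.001]
contact_force: [-0.8, -0.5, 6.3]
opening: 0.728
finger_force: 32.6
```

Emit:
{"name": "arm_command", "arguments": {
  "steps": [
    {"translation": [0, 0, -0.02], "twist": [0, 0, 0], "fingers": -1},
    {"translation": [0, 0, -0.06], "twist": [0, 0, 0], "fingers": -1},
    {"translation": [0, 0, -0.12], "twist": [0, 0, 0], "fingers": -1},
    {"translation": [0, 0, -0.2], "twist": [0, 0, 0], "fingers": -1},
    {"translation": [0, 0, -0.2], "twist": [0, 0, 0], "fingers": -1}
  ]
}}

```text
time: 20.9
eef_pos: [0.4508, -0.0608, 0.1619]
tcp_rot: [1.0, -0.0, 0.007, 0.002]
contact_force: [0.5, -0.2, -0.3]
opening: 0.725
finger_force: 33.5
```

Run:
```python
from h import *
import pickle
shot("wrist");p=shot("wrist");T=get_state()["eef_pos"];print(T.round(4))
pickle.dump(p,open("w11.pkl","wb"))
for dz in(-.007,-.0055,-.004):
    print(dz,[(x-T[:2],s) for x,s in[fitcirc(p,T[:2],[(r,z+T[2]+dz) for r,z in CIRC["clL"]])]])
# choke positions on bases, from w10
w=pickle.load(open("w10.pkl","rb"))
for k,X in(("chS",(.555,-.205)),("chL",(.602,.214))):
    rc=proj(w,[*X,.035])[0][::-1];m,l=blob(w,k,rc);print(k,rc,m,locate(w,k,m,.019),np.argwhere(l).min(0))
    m,l=blob(p,k,proj(p,[*X,.035])[0][::-1]);print(m,locate(p,k,m,.019),np.argwhere(l).min(0))
```

```text
[ 0.4473 -0.0596  0.1562]
-0.007 [(array([-0.0015, -0.0005]), np.float32(3.779594))]
-0.0055 [(array([-0.0005, -0.0005]), np.float32(3.7647343))]
-0.004 [(array([ 0.001 , -0.0005]), np.float32(3.8349407))]
chS [ 77.10467531 468.62250068] [468.48235958  77.53267005  48.60041152] (array([ 0.55427655, -0.20624967]), np.float64(0.9556464637164457)) [ 52 439]
[430.55979073  68.02882767  55.87486018] (array([ 0.55441122, -0.20610214]), np.float64(0.9574650108221231)) [ 37 398]
chL [21.68690479 27.5636025 ] [33.54888207 36.39368698 47.75981575] (array([0.5883281 , 0.20965753]), np.float64(0.6791182969904841)) [18  0]
[430.55979073  68.02882767  55.87486018] (array([ 0.55330219, -0.20375575]), np.float64(0.7338569604816181)) [ 37 398]
```

Emit:
{"name": "arm_command", "arguments": {
  "steps": [
    {"translation": [0.173, -0.233, -0.015], "twist": [0, 0, 0], "fingers": -1},
    {"translation": [0.173, -0.233, -0.015], "twist": [0, 0, 0], "fingers": -1},
    {"translation": [0.173, -0.233, -0.015], "twist": [0, 0, 0], "fingers": -1},
    {"translation": [0.173, -0.233, -0.015], "twist": [0, 0, 0], "fingers": -1},
    {"translation": [0.173, -0.233, -0.015], "twist": [0, 0, 0], "fingers": -1}
  ]
}}

```text
time: 21.62
eef_pos: [0.5763, 0.1167, 0.1638]
tcp_rot: [1.0, 0.001, -0.002, 0.0]
contact_force: [0.4, -0.5, -1.3]
opening: 0.727
finger_force: 33.5
```

Run:
```python
from h import *
import pickle
shot("wrist");p=shot("wrist");T=get_state()["eef_pos"];print(T.round(4))
pickle.dump(p,open("w12.pkl","wb"))
for dz in(-.007,-.0055): print(dz,[(x-T[:2],s) for x,s in[fitcirc(p,T[:2],[(r,z+T[2]+dz) for r,z in CIRC["clL"]])]])
rc=proj(p,[.602,.214,.035])[0][::-1];m,l=blob(p,"chL",rc);print(rc,m,locate(p,"chL",m,.019),np.argwhere(l).min(0),np.argwhere(l).max(0))
print("stud tip expected",proj(p,[.6023,.2138,.071]))
```

```text
[0.5754 0.1149 0.164 ]
-0.007 [(array([-0.0015,  0.001 ]), np.float32(3.5996156))]
-0.0055 [(array([0.   , 0.001]), np.float32(3.5464425))]
[160.884547  149.9775179] [146.32002936 158.62409395  60.27437266] (array([0.60351159, 0.21588816]), np.float64(0.9351297528101871)) [126 112] [193 181]
stud tip expected [[134.52903708 167.15229944]]
```

Emit:
{"name": "arm_command", "arguments": {
  "steps": [
    {"translation": [0.037, -0.133, 0], "twist": [0, 0, 0], "fingers": -1},
    {"translation": [0.037, -0.133, 0.03], "twist": [0, 0, 0], "fingers": -1},
    {"translation": [0.037, -0.133, 0.09], "twist": [0, 0, 0], "fingers": -1},
    {"translation": [0.037, -0.133, 0.09], "twist": [0, 0, 0], "fingers": -1},
    {"translation": [0.037, -0.133, 0.09], "twist": [0, 0, 0], "fingers": -1}
  ]
}}

```text
time: 22.35
eef_pos: [0.6049, 0.2137, 0.0996]
tcp_rot: [1.0, -0.001, 0.0, 0.0]
contact_force: [1.3, -0.3, 0.1]
opening: 0.729
finger_force: 33.5
```

Run:
```python
from h import *
shot("wrist");p=shot("wrist");s=get_state();T=s["eef_pos"];print(T.round(4),s["tcp_rot"].round(4),s["contact_force"].round(1))
u=proj(p,[[.6023,.2138,.071],[.6023,.2138,.019],[T[0],T[1],T[2]-.0065]]);print(u.round(1))
for dz in(-.007,-.0055): print(dz,[(x-T[:2],sc) for x,sc in[fitcirc(p,T[:2],[(r,z+T[2]+dz) for r,z in CIRC["clL"]])]])
v=cv2.resize(p["pixels"][160:340,170:350],(540,540))
cv2.circle(v,tuple(int(x) for x in (u[0]-[170,160])*3),2,(0,255,0),-1)
cv2.imwrite("pics/w13.png",v[:,:,::-1])
```

```text
[0.6061 0.2141 0.1013] [ 1.0e+00 -1.0e-03  1.9e-03 -3.0e-04] [ 0.8  0.7 -0.2]
[[257.  232.5]
 [257.  208. ]
 [256.5 242.3]]
-0.007 [(array([-0.0015, -0.0005]), np.float32(3.406315))]
-0.0055 [(array([-0.0005, -0.0005]), np.float32(3.3192801))]
```

View pics/w13.png

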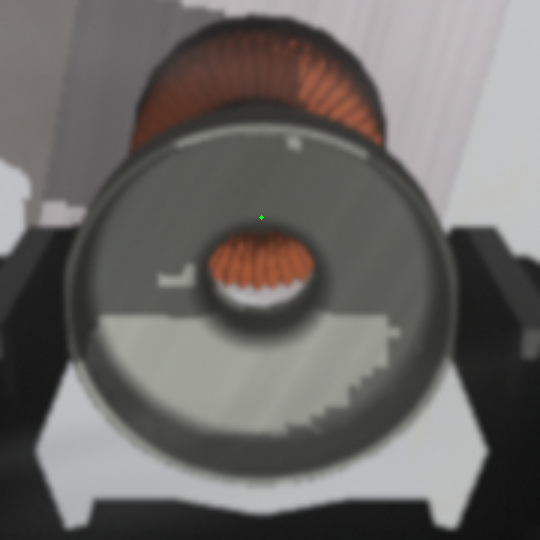

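The clamp is held level, with the choke seen through its hole at (260,262) and the stud (green dot) just behind the hole's edge as expected. I'll descend gently past the stud tip.

Emit:
{"name": "arm_command", "arguments": {
  "steps": [
    {"translation": [-0.003, -0.001, 0], "twist": [0, 0, 0], "fingers": -1},
    {"translation": [-0.003, -0.001, 0.015], "twist": [0, 0, 0], "fingers": -1},
    {"translation": [-0.003, -0.001, 0.03], "twist": [0, 0, 0], "fingers": -1},
    {"translation": [-0.003, -0.001, 0.04], "twist": [0, 0, 0], "fingers": -1},
    {"translation": [-0.003, -0.001, 0.04], "twist": [0, 0, 0], "fingers": -1}
  ]
}}

```text
time: 23.08
eef_pos: [0.6018, 0.2154, 0.0673]
tcp_rot: [1.0, -0.0, -0.001, 0.0]
contact_force: [-0.1, -0.8, -0.5]
opening: 0.729
finger_force: 33.5
```

Run:
```python
from h import *
import pickle
p=shot("wrist");s=get_state();T=s["eef_pos"];print(T.round(4),s["contact_force"].round(1))
pickle.dump(p,open("w14.pkl","wb"))
u=proj(p,[[.6023,.2138,.071],[T[0],T[1],T[2]-.0065]]);print(u.round(1))
print(cv2.resize(cv2.cvtColor(p["pixels"],cv2.COLOR_RGB2GRAY)[225:285:3,225:290:3],None,fx=1,fy=1))
```

```text
[0.6021 0.2155 0.068 ] [-0.3  0.4 -1.3]
[[259.9 249.8]
 [256.6 242.5]]
[[ 89  90  90  89  90  90  88  87  87  87  86  88  89  87  88  90  90  90
   90  92  94  92]
 [ 89  90  89  90  91  90  87  87  86  87  88  89  88  87  89  90  91  91
   91  93  93  91]
 [ 91  89  90  90  91  88  87  87  87  87  87  86  88  89  90  89  90  91
   91  94  92  90]
 [ 90  90  90  90  89  88  87  81  72  67  64  63  67  74  82  90  91  91
   93  93  90  91]
 [ 89  90  90  91  89  84  72  58  55  63  65  66  62  58  60  73  86  93
   93  92  91  91]
 [ 90  90  92  89  84  68  51  42  69  71  70  70  68  67  61  57  69  89
   93  91  92  91]
 [ 90  92  90  88  70  53  41  45  73  73  73  72  69  66  63  55  53  73
   90  91  90  92]
 [ 91  90  89  81  59  46  44  45  74  73  77  87  84  65  63  53  50  63
   82  91  91  93]
 [ 92 138 123 105  52  58  45  42  65  72  83  96  93  66  61  46  60  56
   75  91  91  94]
 [ 93 130 140  91  50  57  50  45  48  64  69  83  78  61  54  53  59  53
   71  89  94  94]
 [ 90  88  87  70  50  51  67  48  46  48  60  58  53  52  51  60  59  54
   71  91  95  94]
 [ 90  89  89  74  55  43  84  82  54  55  58  51  50  55  63  63  50  59
   75  92  94  93]
 [ 89  89  89  79  61  48  50  60  65  68  68  64  68  67  62  51  54  84
  108 107  93  92]
 [ 89  90  89  86  73  58  50  48  49  54  61  64  60  54  53  52  73 108
  149 147  93  92]
 [153 154 141 138 138 105  78  55  47  49  50  50  51  51  56  74 101 136
  160 155 148 147]
 [159 158 161 161 157 139 110  87  71  60  57  59  64  71  86 106 136 159
  158 155 152 151]
 [159 161 161 159 160 159 147 127 110  99  95  96 100 109 124 143 159 160
  155 154 151 153]
 [159 162 160 160 160 160 161 158 151 145 139 136 139 147 154 159 161 157
  153 151 152 155]
 [161 162 160 160 160 160 161 161 162 163 162 157 158 156 158 160 158 154
  153 152 154 157]
 [161 161 160 159 161 161 162 163 164 161 158 157 156 158 160 160 155 153
  152 152 155 154]]
```

Emit:
{"name": "arm_command", "arguments": {
  "steps": [
    {"translation": [0.001, 0.001, 0.01], "twist": [0, 0, 0], "fingers": -1},
    {"translation": [0.001, 0.001, 0.018], "twist": [0, 0, 0], "fingers": -1},
    {"translation": [0.001, 0.001, 0.022], "twist": [0, 0, 0], "fingers": -1},
    {"translation": [0.001, 0.001, 0.022], "twist": [0, 0, 0], "fingers": -1}
  ]
}}

```text
time: 23.62
eef_pos: [0.6029, 0.2147, 0.0518]
tcp_rot: [1.0, -0.0, -0.0, 0.0]
contact_force: [0.4, 0.7, -0.4]
opening: 0.726
finger_force: 33.5
```

Emit:
{"name": "arm_command", "arguments": {
  "steps": [
    {"translation": [0, 0, 0.001], "twist": [0, 0, 0], "fingers": -1},
    {"translation": [0, 0, 0.002], "twist": [0, 0, 0], "fingers": -1}
  ]
}}

```text
time: 23.88
eef_pos: [0.6034, 0.2148, 0.051]
tcp_rot: [1.0, -0.0, 0.0, -0.0]
contact_force: [0.1, 0.3, -0.8]
opening: 0.727
finger_force: 33.5
```

Emit:
{"name": "arm_command", "arguments": {
  "steps": [
    {"translation": [0, 0, 0.001], "twist": [0, 0, 0], "fingers": -1},
    {"translation": [0, 0, 0.002], "twist": [0, 0, 0], "fingers": -1}
  ]
}}

```text
time: 24.12
eef_pos: [0.6032, 0.2148, 0.0493]
tcp_rot: [1.0, -0.0, 0.0, -0.0]
contact_force: [-0.6, -0.4, -1.2]
opening: 0.726
finger_force: 33.5
```

Emit:
{"name": "arm_command", "arguments": {
  "steps": [
    {"translation": [0, 0, 0.001], "twist": [0, 0, 0], "fingers": -1},
    {"translation": [0, 0, 0.002], "twist": [0, 0, 0], "fingers": -1}
  ]
}}

```text
time: 24.38
eef_pos: [0.6032, 0.2148, 0.0482]
tcp_rot: [1.0, -0.0, -0.0, 0.0]
contact_force: [-1.7, -1.2, 4.0]
opening: 0.729
finger_force: 33.9
```

Emit:
{"name": "arm_command", "arguments": {
  "steps": [
    {"translation": [0, 0, 0.001], "twist": [0, 0, 0], "fingers": -1},
    {"translation": [0, 0, 0.001], "twist": [0, 0, 0], "fingers": -1}
  ]
}}

```text
time: 24.62
eef_pos: [0.6033, 0.2148, 0.0481]
tcp_rot: [1.0, -0.0, -0.0, 0.0]
contact_force: [-2.8, -1.1, 5.6]
opening: 0.731
finger_force: 34.0
```

Emit:
{"name": "arm_command", "arguments": {
  "steps": [
    {"translation": [0, 0, 0.001], "twist": [0, 0, 0], "fingers": -1},
    {"translation": [0, 0, 0.001], "twist": [0, 0, 0], "fingers": -1}
  ]
}}

```text
time: 24.88
eef_pos: [0.6033, 0.2148, 0.0481]
tcp_rot: [1.0, -0.0, -0.0, 0.0]
contact_force: [-5.8, -1.4, 8.0]
opening: 0.725
finger_force: 34.3
```

Emit:
{"name": "arm_command", "arguments": {
  "steps": [
    {"translation": [0, 0, -0.002], "twist": [0, 0, 0], "fingers": 1},
    {"translation": [0, 0, -0.002], "twist": [0, 0, 0], "fingers": 1},
    {"translation": [0, 0, -0.002], "twist": [0, 0, 0], "fingers": 1},
    {"translation": [0, 0, -0.04], "twist": [0, 0, 0], "fingers": 1},
    {"translation": [0, 0, -0.12], "twist": [0, 0, 0], "fingers": 1}
  ]
}}

```text
time: 25.5
eef_pos: [0.6006, 0.2142, 0.1328]
tcp_rot: [1.0, -0.0, -0.004, 0.001]
contact_force: [0.6, 0.1, 0.7]
opening: 1.0
finger_force: 0.0
```

Emit:
{"name": "arm_command", "arguments": {
  "steps": [
    {"translation": [-0.238, 0.186, -0.01], "twist": [0, 0, 0], "fingers": 1},
    {"translation": [-0.238, 0.186, -0.01], "twist": [0, 0, 0], "fingers": 1},
    {"translation": [-0.238, 0.186, -0.01], "twist": [0, 0, 0], "fingers": 1},
    {"translation": [-0.238, 0.186, -0.01], "twist": [0, 0, 0], "fingers": 1},
    {"translation": [-0.238, 0.186, -0.01], "twist": [0, 0, 0], "fingers": 1}
  ]
}}

```text
time: 26.12
eef_pos: [0.4228, 0.0745, 0.1432]
tcp_rot: [1.0, -0.001, -0.0, 0.0]
contact_force: [0.6, 0.1, -0.9]
opening: 1.003
finger_force: 0.0
```

Run:
```python
from h import *
shot("wrist");p=shot("wrist");s=get_state();T=s["eef_pos"];print(T.round(4),s["contact_force"].round(1))
print(fitcirc(p,(.4245,.0755),CIRC["clS"]))
a=shot("scene");b=shot("side")
for q in(a,b):
    print(fitcirc(q,(.6027,.2148),[(.032,.063),(.031,.063)]),[(np.round(d["point"],1),round(d["conf"],2),atz(q,d["point"],.055).round(3)) for d in recognise(q,"clamp_large")])
```

```text
[0.4252 0.0754 0.1441] [-0.2 -0.7  0. ]
(array([0.4245, 0.0745]), np.float32(5.8759475))
(array([0.5997, 0.2163]), np.float32(4.6211452)) [(array([202.8, 178.9]), 0.92, array([0.609, 0.219, 0.055]))]
(array([0.5997, 0.2178]), np.float32(5.1997313)) []
```

Emit:
{"name": "arm_command", "arguments": {
  "steps": [
    {"translation": [-0.001, 0.001, 0.06], "twist": [0, 0, 0], "fingers": 1},
    {"translation": [-0.001, 0.001, 0.12], "twist": [0, 0, 0], "fingers": 1},
    {"translation": [-0.001, 0.001, 0.16], "twist": [0, 0, 0], "fingers": 1},
    {"translation": [-0.001, 0.001, 0.184], "twist": [0, 0, 0], "fingers": 1},
    {"translation": [-0.001, 0.001, 0.184], "twist": [0, 0, 0], "fingers": 1}
  ]
}}

```text
time: 27.05
eef_pos: [0.4228, 0.0751, 0.0041]
tcp_rot: [1.0, 0.0, -0.002, -0.0]
contact_force: [1.1, 0.4, 0.9]
opening: 1.0
finger_force: 0.0
```

Emit:
{"name": "arm_command", "arguments": {
  "steps": [
    {"translation": [0, 0, 0], "twist": [0, 0, 0], "fingers": 1}
  ]
}}

```text
time: 27.18
eef_pos: [0.4248, 0.0749, 0.0063]
tcp_rot: [1.0, -0.0, 0.001, 0.0]
contact_force: [-0.1, -0.5, 1.0]
opening: 1.001
finger_force: 0.0
```

Emit:
{"name": "arm_command", "arguments": {
  "steps": [
    {"translation": [0, 0, 0.001], "twist": [0, 0, 0], "fingers": -1},
    {"translation": [0, 0, 0.001], "twist": [0, 0, 0], "fingers": -1},
    {"translation": [0, 0, 0.001], "twist": [0, 0, 0], "fingers": -1},
    {"translation": [0, 0, 0.001], "twist": [0, 0, 0], "fingers": -1},
    {"translation": [0, 0, 0.001], "twist": [0, 0, 0], "fingers": -1}
  ]
}}

```text
time: 27.8
eef_pos: [0.4246, 0.0747, 0.006]
tcp_rot: [1.0, -0.0, 0.001, -0.0]
contact_force: [-1.7, 0.1, 6.2]
opening: 0.571
finger_force: 30.5
```

Emit:
{"name": "arm_command", "arguments": {
  "steps": [
    {"translation": [0, 0, -0.03], "twist": [0, 0, 0], "fingers": -1},
    {"translation": [0, 0, -0.1], "twist": [0, 0, 0], "fingers": -1},
    {"translation": [0.03, 0.04, -0.16], "twist": [0, 0, 0], "fingers": -1},
    {"translation": [0.06, 0.1, -0.205], "twist": [0, 0, 0], "fingers": -1},
    {"translation": [0.09, 0.16, -0.205], "twist": [0, 0, 0], "fingers": -1}
  ]
}}

```text
time: 28.42
eef_pos: [0.4942, -0.0472, 0.1629]
tcp_rot: [1.0, 0.0, 0.004, 0.001]
contact_force: [0.8, 0.1, -0.7]
opening: 0.568
finger_force: 31.5
```

Emit:
{"name": "arm_command", "arguments": {
  "steps": [
    {"translation": [0.05, 0.088, 0], "twist": [0, 0, 0], "fingers": -1},
    {"translation": [0.05, 0.088, 0], "twist": [0, 0, 0], "fingers": -1},
    {"translation": [0.05, 0.088, 0], "twist": [0, 0, 0], "fingers": -1}
  ]
}}

```text
time: 28.8
eef_pos: [0.5284, -0.1117, 0.1582]
tcp_rot: [1.0, -0.001, -0.001, -0.0]
contact_force: [0.2, 0.3, -0.9]
opening: 0.57
finger_force: 31.5
```

Run:
```python
from h import *
shot("wrist");p=shot("wrist");T=get_state()["eef_pos"];print(T.round(4))
for dz in(-.009,-.0075): print(dz,[(x-T[:2],s) for x,s in[fitcirc(p,T[:2],[(r,z+T[2]+dz) for r,z in CIRC["clS"]])]])
rc=proj(p,[.555,-.205,.035])[0][::-1];m,l=blob(p,"chS",rc);print(rc,m,locate(p,"chS",m,.019),np.argwhere(l).min(0),np.argwhere(l).max(0))
```

```text
[ 0.5278 -0.1101  0.1581]
-0.009 [(array([-0.001 , -0.0005]), np.float32(3.4499903))]
-0.0075 [(array([ 0.    , -0.0005]), np.float32(3.4692538))]
[161.60839978 361.6123034 ] [362.54265492 161.75875311  47.04784798] (array([ 0.55408873, -0.20621127]), np.float64(0.9383812129267631)) [136 335] [187 390]
```

Emit:
{"name": "arm_command", "arguments": {
  "steps": [
    {"translation": [0.035, 0.126, 0], "twist": [0, 0, 0], "fingers": -1},
    {"translation": [0.035, 0.126, 0.02], "twist": [0, 0, 0], "fingers": -1},
    {"translation": [0.035, 0.126, 0.07], "twist": [0, 0, 0], "fingers": -1},
    {"translation": [0.035, 0.126, 0.095], "twist": [0, 0, 0], "fingers": -1},
    {"translation": [0.035, 0.126, 0.095], "twist": [0, 0, 0], "fingers": -1}
  ]
}}

```text
time: 29.52
eef_pos: [0.5534, -0.2038, 0.0855]
tcp_rot: [1.0, 0.0, -0.002, -0.001]
contact_force: [-0.8, -0.4, -0.3]
opening: 0.567
finger_force: 31.5
```

Emit:
{"name": "arm_command", "arguments": {
  "steps": [
    {"translation": [0, 0, 0], "twist": [0, 0, 0], "fingers": -1},
    {"translation": [0, 0, 0], "twist": [0, 0, 0], "fingers": -1}
  ]
}}

```text
time: 29.78
eef_pos: [0.5559, -0.206, 0.0893]
tcp_rot: [1.0, 0.0, 0.001, 0.001]
contact_force: [0.5, -0.1, 0.3]
opening: 0.569
finger_force: 31.5
```

Emit:
{"name": "arm_command", "arguments": {
  "steps": [
    {"translation": [-0.0025, -0.001, 0], "twist": [0, 0, 0], "fingers": -1},
    {"translation": [-0.0025, -0.001, 0.015], "twist": [0, 0, 0], "fingers": -1},
    {"translation": [-0.0025, -0.001, 0.028], "twist": [0, 0, 0], "fingers": -1},
    {"translation": [-0.0025, -0.001, 0.028], "twist": [0, 0, 0], "fingers": -1},
    {"translation": [-0.0025, -0.001, 0.028], "twist": [0, 0, 0], "fingers": -1}
  ]
}}

```text
time: 30.4
eef_pos: [0.553, -0.2052, 0.0662]
tcp_rot: [1.0, -0.0, -0.0, -0.0]
contact_force: [-0.3, -0.3, -0.4]
opening: 0.565
finger_force: 31.5
```

Run:
```python
from h import *
p=shot("wrist");s=get_state();T=s["eef_pos"];print(T.round(4),s["contact_force"].round(1))
print(proj(p,[[.5549,-.2046,.061],[T[0],T[1],T[2]-.006]]).round(1))
x,sc=fitcirc(p,T[:2],[(r,z+T[2]-.006) for r,z in CIRC["clS"]]);print(x-T[:2],sc,proj(p,[[*x,T[2]-.006]]))
g=cv2.cvtColor(p["pixels"],cv2.COLOR_RGB2GRAY);print(g[226:272:2,236:280:2])
```

```text
[ 0.5532 -0.2053  0.0665] [-1.  -0.4 -0.7]
[[255.7 240.3]
 [257.  242.8]]
[0.001 0.   ] 3.73275 [[257.0414973  241.10648366]]
[[ 80  80  82  83  81  81  82  84  84  85  85  84  83  83  83  82  84  85
   85  86  84  84]
 [ 81  82  81  81  81  83  83  85  85  86  84  85  83  84  84  84  84  86
   85  85  84  84]
 [ 80  81  82  81  81  83  84  85  86  85  85  84  84  83  82  85  84  86
   85  85  84  84]
 [ 82  82  81  82  82  84  85  85  86  85  84  84  85  82  85  85  86  86
   85  83  85  86]
 [ 82  81  83  81  83  85  86  86  85  84  82  82  82  84  85  86  86  85
   85  85  84  87]
 [ 82  83  82  83  85  86  84  81  76  73  73  72  75  79  84  85  86  85
   85  85  86  86]
 [ 82  81  83  85  86  82  76  67  62  68  80  70  65  71  76  80  83  85
   84  85  86  86]
 [ 82  82  85  86  81  71  62  54  60 115 106  54  58  63  73  68  75  83
   86  86  87  87]
 [ 82  84  85  83  72  60  51  43  47  64  53  39  52  43  50  56  69  78
   87  86  88  87]
 [ 83  85  85  76  64  52  47  45  42  47  38  40  51  42  55  53  64  74
   84  87  86  86]
 [ 85  85  82  70  57  52  51  47  44  49  3
[... 465 characters left out ...]
0  51  52  54  53  60  66  74
   82  85  86  86]
 [ 85  84  84  80  71  64  58  54  52  54  57  62  60  61  62  64  73  77
   86  86  85  85]
 [ 85  85  86  83  79  71  67  60  58  59  68  80  80  81  82  82  86  83
   86  86  84  86]
 [ 84  84  85  85  86  82  75  70  67  70  83 102 100 106 112 124 130 101
   86  86  84  86]
 [ 84  83  85  86  87  86  81  79  86 109 112 123 121 127 134 142 146 117
   99  99  92  88]
 [100 101 102 104 104  93  86  85 103 142 142 141 142 145 147 147 147 143
  141 141 131 126]
 [149 151 153 153 151 135 129 129 136 152 151 150 149 149 148 147 147 145
  145 146 146 145]
 [155 157 157 158 154 151 151 152 153 152 152 150 149 149 147 147 146 146
  146 146 144 144]]
```

Emit:
{"name": "arm_command", "arguments": {
  "steps": [
    {"translation": [0.001, -0.001, 0], "twist": [0, 0, 0], "fingers": -1},
    {"translation": [0.001, -0.001, 0.004], "twist": [0, 0, 0], "fingers": -1},
    {"translation": [0.001, -0.001, 0.009], "twist": [0, 0, 0], "fingers": -1},
    {"translation": [0.001, -0.001, 0.013], "twist": [0, 0, 0], "fingers": -1},
    {"translation": [0.001, -0.001, 0.013], "twist": [0, 0, 0], "fingers": -1}
  ]
}}

```text
time: 31.08
eef_pos: [0.5535, -0.2043, 0.0562]
tcp_rot: [1.0, -0.0, -0.0, -0.0]
contact_force: [-0.1, -0.2, -1.5]
opening: 0.566
finger_force: 31.5
```

Emit:
{"name": "arm_command", "arguments": {
  "steps": [
    {"translation": [0, 0, 0.004], "twist": [0, 0, 0], "fingers": -1},
    {"translation": [0, 0, 0.008], "twist": [0, 0, 0], "fingers": -1},
    {"translation": [0, 0, 0.012], "twist": [0, 0, 0], "fingers": -1},
    {"translation": [0, 0, 0.014], "twist": [0, 0, 0], "fingers": -1},
    {"translation": [0, 0, 0.014], "twist": [0, 0, 0], "fingers": -1}
  ]
}}

```text
time: 31.7
eef_pos: [0.5537, -0.2044, 0.046]
tcp_rot: [1.0, -0.0, -0.0, -0.0]
contact_force: [-0.6, 0.1, -0.9]
opening: 0.576
finger_force: 31.5
```

Emit:
{"name": "arm_command", "arguments": {
  "steps": [
    {"translation": [0, 0, 0.001], "twist": [0, 0, 0], "fingers": -1},
    {"translation": [0, 0, 0.002], "twist": [0, 0, 0], "fingers": -1}
  ]
}}

```text
time: 31.95
eef_pos: [0.5539, -0.2045, 0.0448]
tcp_rot: [1.0, -0.0, 0.0, 0.0]
contact_force: [-0.2, -0.6, 0.3]
opening: 0.569
finger_force: 31.5
```

Emit:
{"name": "arm_command", "arguments": {
  "steps": [
    {"translation": [0, 0, 0.001], "twist": [0, 0, 0], "fingers": -1},
    {"translation": [0, 0, 0.002], "twist": [0, 0, 0], "fingers": -1}
  ]
}}

```text
time: 32.2
eef_pos: [0.5538, -0.2044, 0.0432]
tcp_rot: [1.0, -0.0, 0.0, -0.0]
contact_force: [0.2, 0.7, -1.2]
opening: 0.57
finger_force: 31.5
```

Emit:
{"name": "arm_command", "arguments": {
  "steps": [
    {"translation": [0, 0, 0.001], "twist": [0, 0, 0], "fingers": -1},
    {"translation": [0, 0, 0.001], "twist": [0, 0, 0], "fingers": -1}
  ]
}}

```text
time: 32.45
eef_pos: [0.5537, -0.2044, 0.0424]
tcp_rot: [1.0, -0.0, -0.0, -0.0]
contact_force: [-0.3, 0.8, -0.8]
opening: 0.572
finger_force: 31.5
```

Emit:
{"name": "arm_command", "arguments": {
  "steps": [
    {"translation": [0, 0, 0.001], "twist": [0, 0, 0], "fingers": -1},
    {"translation": [0, 0, 0.001], "twist": [0, 0, 0], "fingers": -1}
  ]
}}

```text
time: 32.7
eef_pos: [0.5539, -0.2045, 0.0422]
tcp_rot: [1.0, -0.0, 0.0, 0.0]
contact_force: [-1.9, 1.4, 2.0]
opening: 0.569
finger_force: 31.7
```

Emit:
{"name": "arm_command", "arguments": {
  "steps": [
    {"translation": [0, 0, 0], "twist": [0, 0, 0], "fingers": 1},
    {"translation": [0, 0, 0], "twist": [0, 0, 0], "fingers": 1},
    {"translation": [0, 0, 0], "twist": [0, 0, 0], "fingers": 1},
    {"translation": [0, 0, -0.04], "twist": [0, 0, 0], "fingers": 1},
    {"translation": [0, 0, -0.12], "twist": [0, 0, 0], "fingers": 1}
  ]
}}

```text
time: 33.33
eef_pos: [0.5516, -0.2032, 0.1292]
tcp_rot: [1.0, -0.0, -0.003, -0.002]
contact_force: [0.7, -0.6, 0.9]
opening: 1.002
finger_force: 0.0
```

Emit:
{"name": "arm_command", "arguments": {
  "steps": [
    {"translation": [0, -0.27, -0.2], "twist": [0, 0, 0], "fingers": 1},
    {"translation": [0, -0.27, -0.2], "twist": [0, 0, 0], "fingers": 1},
    {"translation": [0, -0.27, -0.2], "twist": [0, 0, 0], "fingers": 1},
    {"translation": [0, -0.27, -0.2], "twist": [0, 0, 0], "fingers": 1},
    {"translation": [0, -0.27, -0.2], "twist": [0, 0, 0], "fingers": 1}
  ]
}}

```text
time: 33.95
eef_pos: [0.5554, 0.0006, 0.2862]
tcp_rot: [1.0, 0.002, 0.004, 0.001]
contact_force: [0.2, -0.3, 0.4]
opening: 1.0
finger_force: 0.0
```

Run:
```python
from h import *
shot("wrist");p=shot("wrist");print(get_state()["eef_pos"].round(4));a=shot("side")
for k,X,z in(("clL",(.6027,.2145),.041),("clS",(.5546,-.2046),.036)):
    for q in(p,): print(k,fitcirc(q,X,[(r,h+z) for r,h in CIRC[k][:2]]))
def crop(q,X,s): u=proj(q,X)[0].astype(int);return cv2.resize(q["pixels"][max(u[1]-s,0):u[1]+s,max(u[0]-s,0):u[0]+s],(300,300),interpolation=cv2.INTER_CUBIC)
L,S=[.6027,.2145,.045],[.5546,-.2046,.04]
v=np.vstack([np.hstack([crop(p,L,50),crop(p,S,50)]),np.hstack([crop(a,L,28),crop(a,S,28)])])
cv2.imwrite("pics/w15.png",v[:,:,::-1])
```

```text
[ 0.5539 -0.0017  0.2818]
clL (array([0.6017, 0.215 ]), np.float32(3.9282007))
clS (array([ 0.5546, -0.2036]), np.float32(6.8583636))
```

View pics/w15.png

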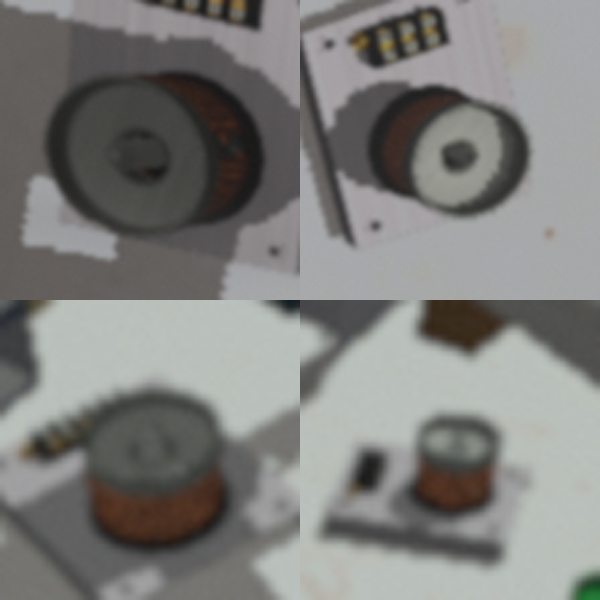

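Both clamps sit level on their windings with the studs through the holes, in the wrist crops at (135,155) and (460,155) and in the side crops below. The gripper is clear of everything, so I'm handing in.

```bash
python3 -c "
from plant import *
print(sign_off())"
```

```text
the job is handed in; nothing more can be done
None
```

Both chokes are mounted centred on their matching base plates with the matching steel clamp cups seated over the studs; the tape, meter and green look-alikes were left alone, and the job was handed in at about 34 s (no verdict was returned).

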